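Tighten the shaker platform, then load the specimen pots

ROBOT

A 6-joint arm with a two-finger parallel gripper is mounted at the origin on the work surface. World frame = base frame: x ahead of the robot, y to its left, z up, the work surface at z = 0. Lengths are in m, angles in degrees, forces in N, time in s.
With the tool pointing down it reaches from about 0.325 to 0.85 m from the base axis. Payload 15.5 kg.
Tool frame: the origin (TCP) lies midway between the tips of the shut fingers; the grasp point (between the pads) lies 19 mm behind it; y points along the fingers, x is the direction in which the jaws open and shut, and the axes are right-handed (so a half turn about y gives the same grasp; the last joint's range is limited). The gripper opens to 91 mm and grips with 3 to 60 N. Pads are 32 mm wide; open, the fingers measure 118 mm over their backs; the gripper's body (76 mm by 178 mm) begins 60 mm behind the grasp point.
Start: joints at [58.814, 28.281, 77.091, -0, 74.628, -5.472], TCP at [0.271, 0.563, 0.191] pointing down, gripper open.
Joint ranges: [-166.48, 166.48], [-47.26, 123.95], [12.59, 153.08], [-70.14, 250.14], [6.76, 159.57], [-176.63, 176.63]. Speed limits (degrees/s): [108.29, 108.29, 147.25, 172.46, 172.46, 172.46].

INTERFACE

Orientations are given as a 3x3 rotation matrix whose columns are the frame's x, y, z axes.
In Python, from bench import ctrl gives the robot as it stands. The module is installed in compiled form; this text tells all that it offers. Calls block until the motion is done:
- ctrl.goto(position, orientation): joint-space move of the TCP to a pose.
- ctrl.move_l(position, vel=0.15, ori=None, contact_N=None): straight line of the TCP; ori=None keeps the orientation; vel is the mean speed in m/s. With contact_N (N) it stops when the force on the tool has changed by that much, and returns True; else False.
- ctrl.movej(angles): joint-space move.
- ctrl.command_gripper(opening): opening from 0.0 (shut) to 1.0 (fully open); the grip force is fixed at half the most; returns when the fingers have stopped.
- ctrl.sleep(seconds).
- ctrl.ik(position, orientation): joint angles nearest the present ones, or None.
- ctrl.read_camera(name): name is "scene" or "top" or "wrist"; returns the picture (480x640x3 uint8, blue, green, red); there is no depth.
- ctrl.camera_params(name): a dict with "fx", "fy", "cx", "cy" (pixels), "D" ([k1, k2, p1, p2, k3] as OpenCV has them; the pictures are not rectified), "pose" (4x4, takes a point from camera to world coordinates); the wrist camera has in their place "T_tool_cam" (4x4, takes a point from camera to tool coordinates, whose origin is the TCP and whose axes are the tool frame's). Camera axes: x right, y up, looking along -z (the intrinsics and any distortion apply to the point x, -y, -z); pixel columns grow to the right and rows downward; lengths in m; the calibration is good to about 2 mm. A picture is of the moment at which its call begins: read the wrist's pose just before it. camera_params takes no time and is no camera call.
A pose or a line that the arm cannot do raises ctrl.MotionError and nothing moves.
- ctrl.sign_off(): hands the job in, once; it reports no verdict.
Readings, each from a call of its own:
- ctrl.current_t(): time.
- ctrl.current_q(): joint angles.
- ctrl.current_dq(): joint speeds.
- ctrl.current_effort(): joint torques, N m.
- ctrl.current_tool_pos(): TCP position.
- ctrl.current_eef_rot(): TCP orientation.
- ctrl.current_contact_force(): force on the tool from outside, world axes, zero at the start.
- ctrl.current_wrist_torque(): the same for the moment, N m.
- ctrl.current_grip_width(): opening from 0.0 (shut) to 1.0 (fully open).
Only numpy, scipy, OpenCV 4.12 (cv2) and the standard library are available. Lean on these libraries where they do the work, as an engineer would, in place of code of your own. Each camera call takes 0.05 s, during which the arm holds its last target.

TASK

The shaker's platform is loose: take the red T-handled hex key from its stand and tighten both platform screws clockwise until they stop, pushing the key fully home into each screw's socket before you turn it. Only once both screws are tight, lift every specimen pot on the bench into an empty cup of the platform, standing upright on the cup's floor. At the end the key must be back upright in its stand, down to its collar, and the tube rack, the tip box and the bottle must be left where they are.

Things in the scene. Friction and masses are not known exactly. Their poses are not given: they have to be found in the camera images.
- key: Loose T-handled hex key, 0.22 kg, upright in its stand. Origin at the centre of its tip, z up the shaft, x along the handle bar and square to one flat of the hexagon. Steel hex shaft 17 mm across flats, 75 mm long; then a collar 40 mm wide (75 to 81 mm above the tip), a round neck 12 mm wide, and a red bar 90 x 16 x 16 mm centred 115 mm above the tip.
- key_tip (a point): The centre of the key's tip face (same point and axes as the key's origin).
- key_bar (a point): The centre of the key's red handle bar, 115 mm above its tip; x along the bar (90 mm long, 16 mm wide).
- stand: Fixed grey block 70 x 70 x 80 mm, the key's stand. Origin at the centre of its underside, z up. A square well 26 mm wide goes down through its middle along z, sides parallel to the block's; the key's collar rests on its top, so that the tip hangs 5 mm above the bench.
- stand_top (a point): Centre of the well's mouth, on top of the stand, 80 mm above the bench.
- shaker: Fixed white orbital shaker 260 x 250 mm with a square aluminium platform 250 x 250 mm, whose top is 75 mm above the bench. Origin at the centre of the underside, z up, x from its control panel to its back. The two screws are on its middle line, 60 mm either side of the centre along x; four blue cups towards the corners.
- screw0 (a joint): The platform screw nearer its control panel (x = -60 mm in the shaker's frame): turn in rad, growing CLOCKWISE seen from above (tightening). It starts somewhere between 0 and 0.35 and comes to a hard stop at 1.15 (tight). It takes about 0.08 N m to turn and stays where it is left.
- socket0 (a point): Centre of the mouth of screw0's hex socket, on top of its steel head (28 mm wide, 3 mm proud of a black hub ring 54 mm wide on the platform), 95 mm above the bench. z up out of the socket; x square to one of the six flats, turning with the screw. Socket 18.2 mm across flats, 14 mm deep; its top 3 mm flare at 45 degrees as a lead-in.
- screw1 (a joint): The platform screw nearer its back (x = +60 mm in the shaker's frame): turn in rad, growing CLOCKWISE seen from above (tightening). It starts somewhere between 0 and 0.35 and comes to a hard stop at 1.15 (tight). It takes about 0.08 N m to turn and stays where it is left.
- socket1 (a point): Centre of the mouth of screw1's hex socket, on top of its steel head (28 mm wide, 3 mm proud of a black hub ring 54 mm wide on the platform), 95 mm above the bench. z up out of the socket; x square to one of the six flats, turning with the screw. Socket 18.2 mm across flats, 14 mm deep; its top 3 mm flare at 45 degrees as a lead-in.
- cup0 (a point): Centre of the floor of one of the four blue cups on the platform, 75 mm above the bench: round, 62 mm inside, wall 4 mm thick and 24 mm high, open at the top; the cups' centres stand 75 mm in x and 75 mm in y from the platform's centre in the shaker's frame. All cups start empty.
- cup1 (a point): Centre of the floor of one of the four blue cups on the platform, 75 mm above the bench: round, 62 mm inside, wall 4 mm thick and 24 mm high, open at the top; the cups' centres stand 75 mm in x and 75 mm in y from the platform's centre in the shaker's frame. All cups start empty.
- cup2 (a point): Centre of the floor of one of the four blue cups on the platform, 75 mm above the bench: round, 62 mm inside, wall 4 mm thick and 24 mm high, open at the top; the cups' centres stand 75 mm in x and 75 mm in y from the platform's centre in the shaker's frame. All cups start empty.
- cup3 (a point): Centre of the floor of one of the four blue cups on the platform, 75 mm above the bench: round, 62 mm inside, wall 4 mm thick and 24 mm high, open at the top; the cups' centres stand 75 mm in x and 75 mm in y from the platform's centre in the shaker's frame. All cups start empty.
- pot0: Loose closed steel specimen pot with a yellow lid, 55 mm wide and 58 mm tall to the top of the lid, about 0.22 kg, on the bench; may be absent. Origin under its centre, z up. A rigid yellow handle bar 54 mm long (along the pot's x), 14 mm wide and high, stands on two posts, 42 mm apart, over the lid; its centre is 96 mm above the origin, with 31 mm clear under it.
- pot1: Loose closed steel specimen pot with a blue lid, 55 mm wide and 58 mm tall to the top of the lid, about 0.22 kg, on the bench; may be absent. Origin under its centre, z up. A rigid blue handle bar 54 mm long (along the pot's x), 14 mm wide and high, stands on two posts, 42 mm apart, over the lid; its centre is 96 mm above the origin, with 31 mm clear under it.
- pot2: Loose closed steel specimen pot with a red lid, 55 mm wide and 58 mm tall to the top of the lid, about 0.22 kg, on the bench; may be absent. Origin under its centre, z up. A rigid red handle bar 54 mm long (along the pot's x), 14 mm wide and high, stands on two posts, 42 mm apart, over the lid; its centre is 96 mm above the origin, with 31 mm clear under it.
- pot3: Loose closed steel specimen pot with a green lid, 55 mm wide and 58 mm tall to the top of the lid, about 0.22 kg, on the bench; may be absent. Origin under its centre, z up. A rigid green handle bar 54 mm long (along the pot's x), 14 mm wide and high, stands on two posts, 42 mm apart, over the lid; its centre is 96 mm above the origin, with 31 mm clear under it.
- tube_rack: Bystander: white rack of capped tubes, 75 x 200 mm, 113 mm tall, origin under its centre.
- tip_box: Bystander: red box of pipette tips, 85 x 120 mm, 65 mm tall, origin under its centre.
- spray: Bystander: white bottle, 56 mm wide and 150 mm tall, origin under its centre.
There are look-alikes about, which are no part of the job. What is shaped like the pot3 but pink is not meant. What is shaped like the pot0 but purple is not meant.

How it is judged (in metres and radians):
On the way, in this order (a step that is already met when the one before it is completed fails the run):
1. the key's tip is fully home in one screw's socket (at least 11.5 mm of its 14 mm deep, upright), that screw not yet past 0.6 rad (((horizontal distance between key_tip and socket0 below 0.003 m and z of key_tip in the frame of socket0 below -0.0115 m and angle between the z axis of key_tip and the z axis of socket0, either way round below 0.1 rad and value of joint screw0 below 0.6 rad) or (horizontal distance between key_tip and socket1 below 0.003 m and z of key_tip in the frame of socket1 below -0.0115 m and angle between the z axis of key_tip and the z axis of socket1, either way round below 0.1 rad and value of joint screw1 below 0.6 rad))), for 0.2 s.
2. that screw is turned clockwise to its stop (past 1.05 rad) with the key still fully home in it (((horizontal distance between key_tip and socket0 below 0.003 m and z of key_tip in the frame of socket0 below -0.0115 m and angle between the z axis of key_tip and the z axis of socket0, either way round below 0.1 rad and value of joint screw0 above 1.05 rad) or (horizontal distance between key_tip and socket1 below 0.003 m and z of key_tip in the frame of socket1 below -0.0115 m and angle between the z axis of key_tip and the z axis of socket1, either way round below 0.1 rad and value of joint screw1 above 1.05 rad))), for 0.1 s.
3. the key's tip is fully home in the other screw's socket, that screw not yet past 0.6 rad (((horizontal distance between key_tip and socket0 below 0.003 m and z of key_tip in the frame of socket0 below -0.0115 m and angle between the z axis of key_tip and the z axis of socket0, either way round below 0.1 rad and value of joint screw0 below 0.6 rad) or (horizontal distance between key_tip and socket1 below 0.003 m and z of key_tip in the frame of socket1 below -0.0115 m and angle between the z axis of key_tip and the z axis of socket1, either way round below 0.1 rad and value of joint screw1 below 0.6 rad))), for 0.2 s.
4. both screws are past 1.05 rad, the key still fully home in the last one (value of joint each of screw0, screw1 above 1.05 rad and ((horizontal distance between key_tip and socket0 below 0.003 m and z of key_tip in the frame of socket0 below -0.0115 m and angle between the z axis of key_tip and the z axis of socket0, either way round below 0.1 rad) or (horizontal distance between key_tip and socket1 below 0.003 m and z of key_tip in the frame of socket1 below -0.0115 m and angle between the z axis of key_tip and the z axis of socket1, either way round below 0.1 rad))), for 0.1 s.
At the end, for the whole second after the job is handed in: Both screws are past 1.05 rad; the key stands in its stand, upright within 0.08 rad, its tip at least 70 mm below the stand's top; every pot present stands at rest in a cup, within 8 mm of the cup's centre and 6 mm of its floor, upright within 0.1 rad (value of joint each of screw0, screw1 above 1.05 rad and horizontal distance between key_tip and stand_top below 0.009 m and z of key_tip in the frame of stand_top below -0.07 m and angle between key's own z axis and vertical below 0.08 rad and linear speed of each of key, pot0, pot1, pot2, pot3 below 0.03 m/s and ((horizontal distance between pot0 and cup0 below 0.008 m and z of pot0 in the frame of cup0 below 0.006 m) or (horizontal distance between pot0 and cup1 below 0.008 m and z of pot0 in the frame of cup1 below 0.006 m) or (horizontal distance between pot0 and cup2 below 0.008 m and z of pot0 in the frame of cup2 below 0.006 m) or (horizontal distance between pot0 and cup3 below 0.008 m and z of pot0 in the frame of cup3 below 0.006 m)) and angle between each of pot0, pot1, pot2, pot3's own z axis and vertical below 0.1 rad and ((horizontal distance between pot1 and cup0 below 0.008 m and z of pot1 in the frame of cup0 below 0.006 m) or (horizontal distance between pot1 and cup1 below 0.008 m and z of pot1 in the frame of cup1 below 0.006 m) or (horizontal distance between pot1 and cup2 below 0.008 m and z of pot1 in the frame of cup2 below 0.006 m) or (horizontal distance between pot1 and cup3 below 0.008 m and z of pot1 in the frame of cup3 below 0.006 m)) and ((horizontal distance between pot2 and cup0 below 0.008 m and z of pot2 in the frame of cup0 below 0.006 m) or (horizontal distance between pot2 and cup1 below 0.008 m and z of pot2 in the frame of cup1 below 0.006 m) or (horizontal distance between pot2 and cup2 below 0.008 m and z of pot2 in the frame of cup2 below 0.006 m) or (horizontal distance between pot2 and cup3 below 0.008 m and z of pot2 in the frame of cup3 below 0.006 m)) and ((horizontal distance between pot3 and cup0 below 0.008 m and z of pot3 in the frame of cup0 below 0.006 m) or (horizontal distance between pot3 and cup1 below 0.008 m and z of pot3 in the frame of cup1 below 0.006 m) or (horizontal distance between pot3 and cup2 below 0.008 m and z of pot3 in the frame of cup2 below 0.006 m) or (horizontal distance between pot3 and cup3 below 0.008 m and z of pot3 in the frame of cup3 below 0.006 m))); the robot touches nothing.
It fails at once if a pot is brought over the platform (within 140 mm of its centre) before both screws are tight (past 1.0 rad) (value of joint any of screw0, screw1 below 1 rad and horizontal distance between any of pot0, pot1, pot2, pot3 and shaker below 0.14 m).
It fails at once if a bystander (tube rack, tip box, bottle) is moved more than 30 mm (distance of any of tube_rack, tip_box, spray from where it was at the start of the episode above 0.03 m).
Of pot0, pot1, pot2, pot3 only 2 to 4 are there at a start; the rules pass over those that are not, and their reading is None.
At some moment in a run one of pot0, pot1, pot2, pot3 may be knocked a few centimetres aside while the robot is not near it.
It also fails if it takes over 210 s, if anything falls off the work surface, if the arm or the gripper's body presses on something with over 40 N, if the wrist force passes 120 N, or if a joint passes its speed limit or range.

## Working session

There is one attempt and no reset: what is moved stays moved. The work goes in short steps, each a Python script; the robot and the scene stay as the last script left them, time stands still between calls to the robot, and variables do not carry over. Pictures are saved under pics/ and viewed, and the job is handed in when it is done.

```bash
ls; mkdir -p pics
python3 - <<'E'
from bench import ctrl
import cv2
for n in ["scene","top","wrist"]:
    cv2.imwrite(f"pics/a_{n}.png",ctrl.read_camera(n))
    p=ctrl.camera_params(n); print(n,p)
print(ctrl.current_t(),ctrl.current_tool_pos(),ctrl.current_eef_rot())
E
```

```text
pics
scene {'fx': 587.3762517919611, 'fy': 587.3762517919611, 'cx': 325.91808007847305, 'cy': 242.196044648857, 'D': array([-0.16217041,  0.        ,  0.        ,  0.        ,  0.        ]), 'pose': array([[-0.66876492, -0.48118495,  0.56675791,  1.2316464 ],
       [ 0.74317502, -0.45427271,  0.49125065,  0.57028939],
       [ 0.02108023,  0.74973152,  0.66140628,  0.89068806],
       [ 0.        ,  0.        ,  0.        ,  1.        ]])}
top {'fx': 581.5160642094886, 'fy': 581.5160642094886, 'cx': 318.0666964700927, 'cy': 243.48779143039508, 'D': array([-0.14601391,  0.        ,  0.        ,  0.        ,  0.        ]), 'pose': array([[ 0.01908488,  0.98041152, -0.19603319,  0.347141  ],
       [-0.99958428,  0.02294804,  0.01745409, -0.00178009],
       [ 0.02161077,  0.19561858,  0.98044191,  1.27484378],
       [ 0.        ,  0.        ,  0.        ,  1.        ]])}
wrist {'fx': 331.01917242595226, 'fy': 331.01917242595226, 'cx': 323.2987018617625, 'cy': 244.58880321643875, 'D': array([0.00827357, 0.        , 0.        , 0.        , 0.        ]), 'T_tool_cam': array([[ 9.99999570e-01, -4.61463001e-04,  8.04884601e-04,
         5.50433041e-04],
       [ 8.92754847e-04,  2.42461922e-01, -9.70160512e-01,
        -1.93996490e-01],
       [ 2.52539314e-04,  9.70160813e-01,  2.42462230e-01,
         6.82828728e-02],
       [ 0.00000000e+00,  0.00000000e+00,  0.00000000e+00,
         1.00000000e+00]])}
0.15 [0.27102842 0.56287006 0.19069379] [[ 4.33835146e-01 -4.43946348e-04 -9.00992158e-01]
 [ 9.00991857e-01 -7.40345119e-04  4.33835366e-01]
 [-8.59644773e-04 -9.99999627e-01  7.88043120e-05]]
```

View pics/a_scene.png

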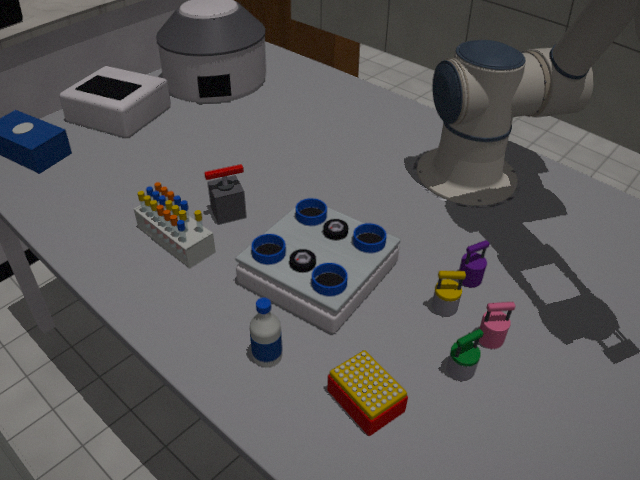

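View pics/a_top.png

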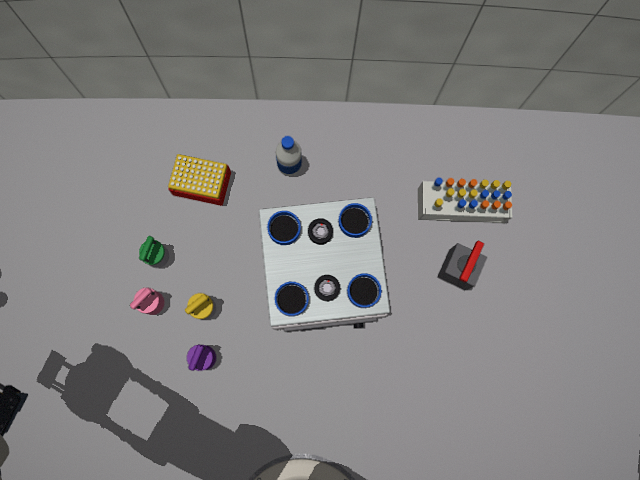

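View pics/a_wrist.png

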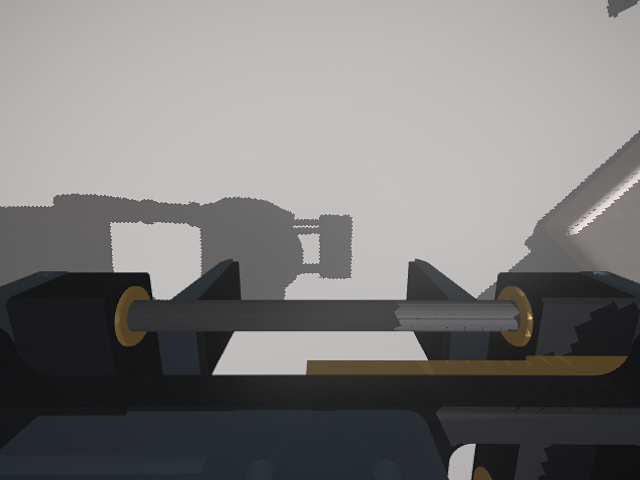

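```bash
cat > h.py <<'E'
from bench import ctrl
import numpy as np, cv2
from scipy.spatial.transform import Rotation as Ro
def cam(n):
    p=ctrl.camera_params(n)
    K=np.array([[p['fx'],0,p['cx']],[0,p['fy'],p['cy']],[0,0,1.]])
    if 'pose' in p: T=np.array(p['pose'])
    else:
        W=np.eye(4);W[:3,:3]=ctrl.current_eef_rot();W[:3,3]=ctrl.current_tool_pos();T=W@np.array(p['T_tool_cam'])
    return K,np.array(p['D']),T
F=np.diag([1.,-1,-1])
def proj(c,P):
    K,D,T=c; P=np.atleast_2d(P).astype(float)
    R=F@T[:3,:3].T; t=-R@T[:3,3]
    return cv2.projectPoints(P,cv2.Rodrigues(R)[0],t,K,D)[0].reshape(-1,2)
def unproj(c,uv,z):
    K,D,T=c
    n=cv2.undistortPoints(np.array(uv,float).reshape(-1,1,2),K,D).reshape(-1,2)
    d=np.c_[n,np.ones(len(n))]@F.T@T[:3,:3].T
    o=T[:3,3]; s=(np.reshape(z,-1)-o[2])/d[:,2]
    return o+d*s[:,None]
def crop(img,cx,cy,w,h,k,name):
    x0,y0=int(cx-w/2),int(cy-h/2); x0=max(x0,0);y0=max(y0,0)
    c=img[y0:y0+h,x0:x0+w]
    c=cv2.resize(c,None,fx=k,fy=k,interpolation=cv2.INTER_CUBIC); print(name,'crop origin',x0,y0,'scale',k); cv2.imwrite('pics/'+name,c)
def Rdown(a):
    """tool y down, jaw axis x at angle a (deg) in world"""
    a=np.radians(a); x=np.array([np.cos(a),np.sin(a),0]); y=np.array([0,0,-1.]); return np.c_[x,y,np.cross(x,y)]
E
python3 - <<'E'
from h import *
t=cv2.imread('pics/a_top.png');s=cv2.imread('pics/a_scene.png')
crop(t,325,262,150,150,4,'b1.png')
crop(t,468,265,80,80,7,'b2.png')
crop(t,175,290,100,130,4.5,'b3.png')
crop(s,325,255,190,140,4,'b4.png')
crop(s,470,310,110,150,4,'b5.png')
E
```

```text
b1.png crop origin 250 187 scale 4
b2.png crop origin 428 225 scale 7
b3.png crop origin 125 225 scale 4.5
b4.png crop origin 230 185 scale 4
b5.png crop origin 415 235 scale 4
```

View pics/b1.png

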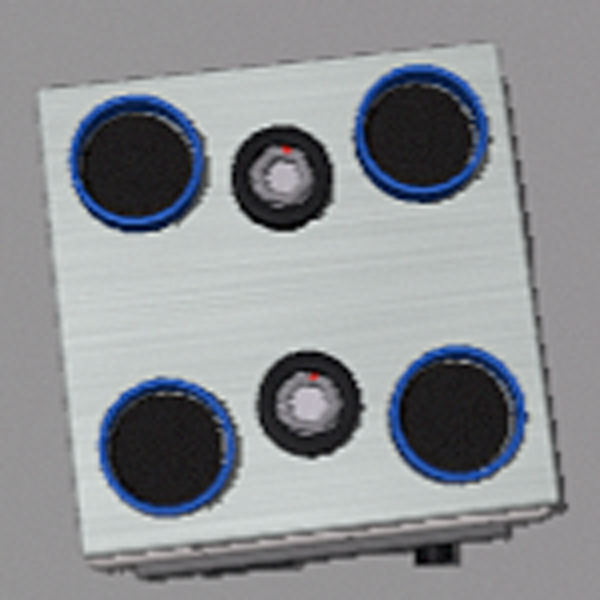

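View pics/b2.png

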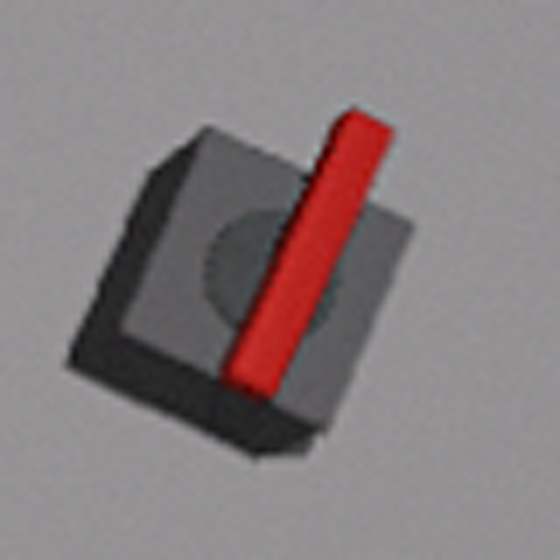

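View pics/b3.png

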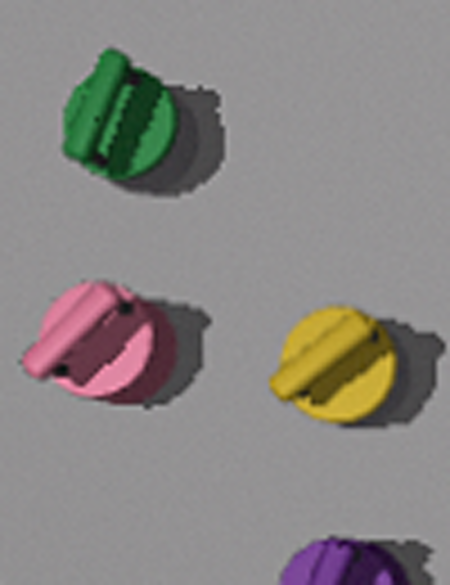

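View pics/b4.png

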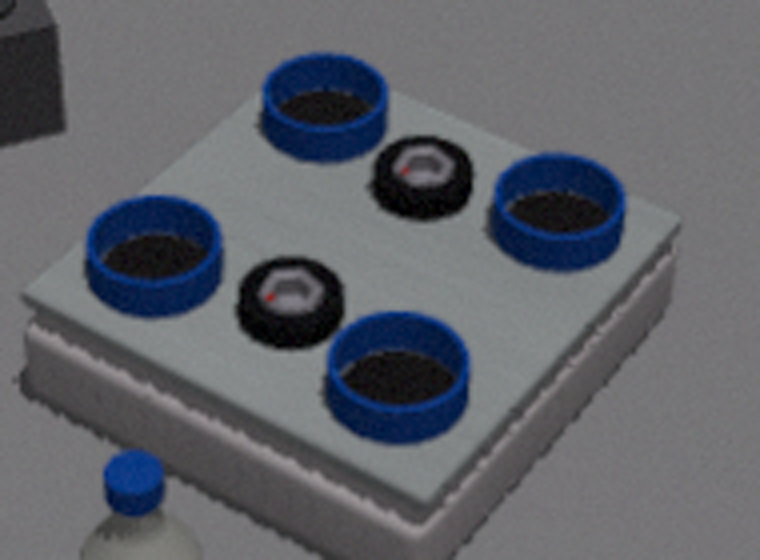

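Run:
```python
from h import *
c=cam('top');s=cam('scene')
o=np.array([250,187.])
cups=unproj(c,np.array([[137,163],[422,133],[457,413],[167,446]])/4+o,.099)
scr=unproj(c,np.array([[283,177],[308,402]])/4+o,.095)
cor=unproj(c,np.array([[40,90],[495,42],[562,500],[83,555]])/4+o,.075)
for n,a in(('cups',cups),('scr',scr),('cor',cor)): print(n,a.round(4).tolist(),a.mean(0).round(4))
b=unproj(c,np.array([[355,108],[395,130],[265,398],[230,380]])/7+[428,225],.128);print('bar',b.round(4).tolist(),b.mean(0))
st=unproj(c,np.array([[209,126],[414,225],[325,428],[123,330]])/7+[428,225],.080);print('stand',st.round(4).tolist(),st.mean(0))
oo=np.array([230,185])
print('scene cups',unproj(s,np.array([[325,82],[560,188],[398,345],[153,230]])/4+oo,.099).round(4).tolist())
print('scene scr',unproj(s,np.array([[424,164],[291,285]])/4+oo,.095).round(4).tolist())
g=unproj(c,np.array([[112,50],[78,158],[362,318],[282,390],[112,290],[35,368]])/4.5+[125,225],.1);print('bars ends',g.round(4).tolist())
g=unproj(c,np.array([[120,122],[337,364]])/4.5+[125,225],.058);print('lids',g.round(4).tolist())
```

```text
cups [[0.6139, 0.048, 0.099], [0.6334, -0.0998, 0.099], [0.4873, -0.1186, 0.099], [0.4674, 0.0284, 0.099]] [ 0.5505 -0.0355  0.099 ]
scr [[0.6091, -0.0279, 0.095], [0.4919, -0.0428, 0.095]] [ 0.5505 -0.0353  0.095 ]
cor [[0.6579, 0.1019, 0.075], [0.6905, -0.1408, 0.075], [0.4459, -0.1759, 0.075], [0.4128, 0.0706, 0.075]] [ 0.5518 -0.036   0.075 ]
bar [[0.5905, -0.3513, 0.128], [0.5843, -0.3631, 0.128], [0.5045, -0.3218, 0.128], [0.5096, -0.3116, 0.128]] [ 0.54722292 -0.33695621  0.128     ]
stand [[0.5941, -0.3202, 0.08], [0.5649, -0.3831, 0.08], [0.5023, -0.3534, 0.08], [0.5309, -0.2921, 0.08]] [ 0.54804378 -0.33720281  0.08      ]
scene cups [[0.4849, -0.1225, 0.099], [0.4662, 0.0277, 0.099], [0.6115, 0.044, 0.099], [0.6345, -0.1024, 0.099]]
scene scr [[0.4967, -0.0398, 0.095], [0.613, -0.026, 0.095]]
bars ends [[0.5895, 0.3272, 0.1], [0.5386, 0.3393, 0.1], [0.4687, 0.2038, 0.1], [0.4353, 0.2384, 0.1], [0.4783, 0.319, 0.1], [0.4418, 0.3522, 0.1]]
lids [[0.5633, 0.3324, 0.058], [0.4513, 0.2218, 0.058]]
```

View pics/b5.png

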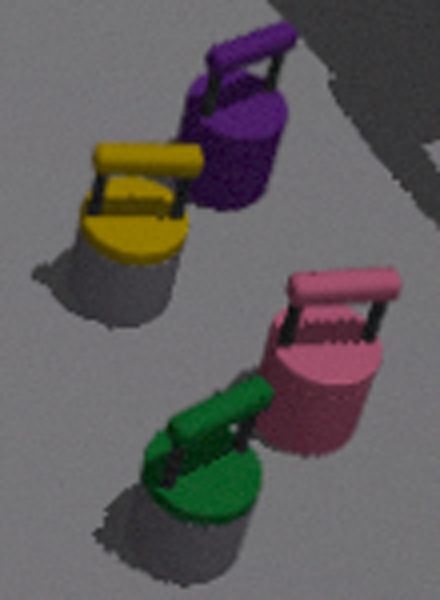

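Run:
```python
from h import *
for a in (63.3,-116.7):
    print(a,ctrl.ik([.547,-.337,.25],Rdown(a)))
for a in (-180,-120,-60,0,60,120):
    print(a,ctrl.ik([.492,-.043,.25],Rdown(a)))
ctrl.goto([.547,-.337,.25],Rdown(63.3))
print(ctrl.current_t(),ctrl.current_q())
c=cam('wrist');im=ctrl.read_camera('wrist');cv2.imwrite('pics/c1.png',im)
print(proj(c,[[.547,-.337,.128],[.548,-.337,.08]]))
```

```text
63.3 [-3.69594567e+01  2.71024652e+01  6.96695214e+01 -2.54444375e-14
  8.32280134e+01 -1.00259457e+02]
-116.7 [-3.69594567e+01  2.71024652e+01  6.96695214e+01 -2.54444375e-14
  8.32280134e+01  7.97405433e+01]
-180 [-1.19261105e+01  1.42693911e+01  9.00860041e+01 -2.54444375e-14
  7.56446048e+01  1.68073890e+02]
-120 [-1.19261105e+01  1.42693911e+01  9.00860041e+01 -2.54444375e-14
  7.56446048e+01  1.08073890e+02]
-60 [-11.92611047  14.26939108  90.08600411   0.          75.64460481
  48.07388953]
0 [-1.19261105e+01  1.42693911e+01  9.00860041e+01 -2.54444375e-14
  7.56446048e+01 -1.19261105e+01]
60 [-11.92611047  14.26939108  90.08600411   0.          75.64460481
 -71.92611047]
120 [-1.19261105e+01  1.42693911e+01  9.00860041e+01 -2.54444375e-14
  7.56446048e+01 -1.31926110e+02]
3.4417 [-3.69004598e+01  2.71020040e+01  6.96769445e+01  3.91142280e-03
  8.32285211e+01 -1.00246415e+02]
[[322.28509169 234.00090966]
 [322.84855553 225.70459655]]
```

View pics/c1.png

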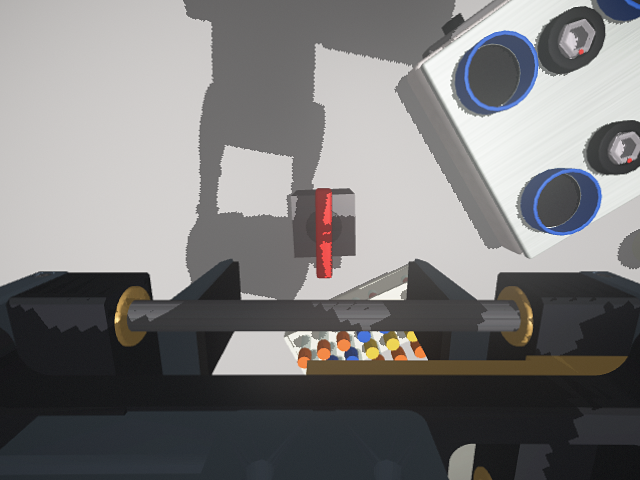

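Run:
```python
from h import *
for i,(x,y) in enumerate([(.4925,-.0425),(.610,-.0275)]):
    ctrl.goto([x,y,.14],Rdown(67.3))
    ctrl.sleep(.3)
    c=cam('wrist');im=ctrl.read_camera('wrist');cv2.imwrite(f'pics/s{i}.png',im)
    np.save(f's{i}.npy',c[2])
    u=proj(c,[x,y,.095])[0];print(u)
    crop(im,*u,80,60,10,f's{i}c.png')
print(ctrl.current_t())
```

```text
[323.31454074 254.89114033]
s0c.png crop origin 283 224 scale 10
[323.33552635 256.13544681]
s1c.png crop origin 283 226 scale 10
5.95
```

View pics/s0c.png

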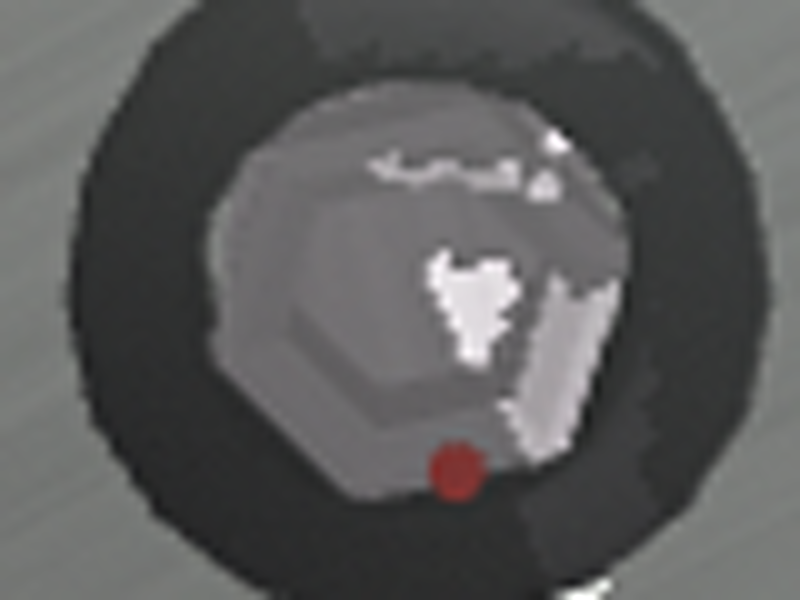

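View pics/s1c.png

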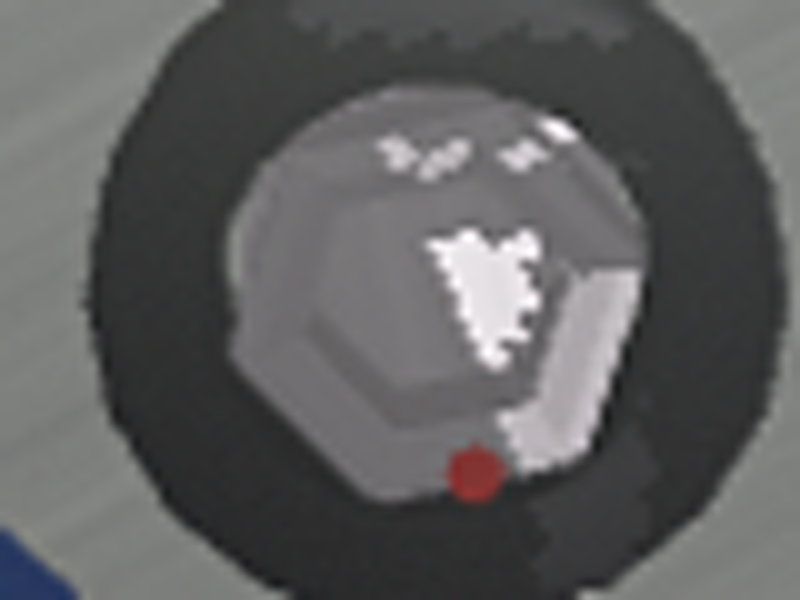

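Run:
```python
from h import *
from scipy.optimize import least_squares
p=cam('wrist')
for i,(o,V,ed,ctr) in enumerate([((283,224),[(213,345),(355,500),(545,465),(625,270)],(457,472),(420,290)),((283,226),[(232,355),(380,502),(578,465),(645,265)],(475,474),(438,292))]):
    c=(p[0],p[1],np.load(f's{i}.npy'))
    pts=unproj(c,np.array(V)/10+o-.45,.095)[:,:2]
    d=unproj(c,np.array([ed,ctr])/10+o-.45,.095)[:,:2]
    f=lambda q:(pts-q[:2]-.01397*np.c_[np.cos(q[2]+np.arange(4)*np.pi/3),np.sin(q[2]+np.arange(4)*np.pi/3)]).ravel()
    a0=np.arctan2(*(pts[0]-d[1])[::-1])
    # orientation of ordering
    r=least_squares(f,[*d[1],a0])
    print(i,'fit',r.x[:2].round(4),'vertex deg',np.degrees(r.x[2]),'flat',np.degrees(r.x[2])+30,'resid mm',(r.fun*1e3).round(2))
    v=pts-r.x[:2]; print(np.degrees(np.arctan2(v[:,1],v[:,0])), np.linalg.norm(v,axis=1))
    print(' ctr',d[1].round(4),'dot ang',np.degrees(np.arctan2(*(d[0]-d[1])[::-1])), np.linalg.norm(d[0]-d[1]))
```

```text
0 fit [ 0.4933 -0.0419] vertex deg -102.17482218536328 flat -72.17482218536328 resid mm [-1.24 -1.44  0.9  -0.65  0.94  0.09 -0.59  2.  ]
[-105.51400201  -41.72992965   17.0328641    81.45058034] [0.01566414 0.01507258 0.01489267 0.01583667]
 ctr [ 0.4912 -0.0409] dot ang -11.590937112347035 0.014609246393669914
1 fit [ 0.6122 -0.0257] vertex deg -100.11723861181508 flat -70.11723861181508 resid mm [-1.28 -1.79  0.68 -0.78  1.3   0.52 -0.71  2.05]
[-103.49656997  -40.71578663   20.04784679   83.68609949] [0.0159843  0.01499498 0.01536787 0.01590202]
 ctr [ 0.6099 -0.025 ] dot ang -11.509407020502602 0.014669759310431357
```

```bash
cat > ov.py <<'E'
from h import *
def ov(im,c,x,y,ang,name,k=10,w=80,h=60):
    u=proj(c,[x,y,.095])[0]; x0,y0=int(u[0]-w/2),int(u[1]-h/2)
    big=cv2.resize(im[y0:y0+h,x0:x0+w],None,fx=k,fy=k,interpolation=cv2.INTER_CUBIC)
    def poly(r,n,z,a0,col):
        a=np.radians(a0)+np.arange(n)*2*np.pi/n
        q=proj(c,np.c_[x+r*np.cos(a),y+r*np.sin(a),np.full(n,z)])
        q=((q-[x0,y0]+.5)*k).astype(int); cv2.polylines(big,[q.reshape(-1,1,2)],True,col,1)
    s=1/np.cos(np.pi/6)
    poly(.014,60,.095,0,(0,255,0)); poly(.0121*s,6,.095,ang+30,(0,255,255)); poly(.0091*s,6,.092,ang+30,(255,255,0)); poly(.0091*s,6,.081,ang+30,(255,0,255)); poly(.027,60,.092,0,(0,128,255));poly(.027,60,.075,0,(0,0,255))
    cv2.imwrite('pics/'+name,big)
E
python3 - <<'E'
from ov import *
p=cam('wrist')
for i,(x,y,a) in enumerate([(.4922,-.0418,-12),(.6105,-.0255,-11)]):
    ov(cv2.imread(f'pics/s{i}.png'),(p[0],p[1],np.load(f's{i}.npy')),x,y,a,f'ov{i}.png')
E
```

```text
(no output)
```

View pics/ov0.png

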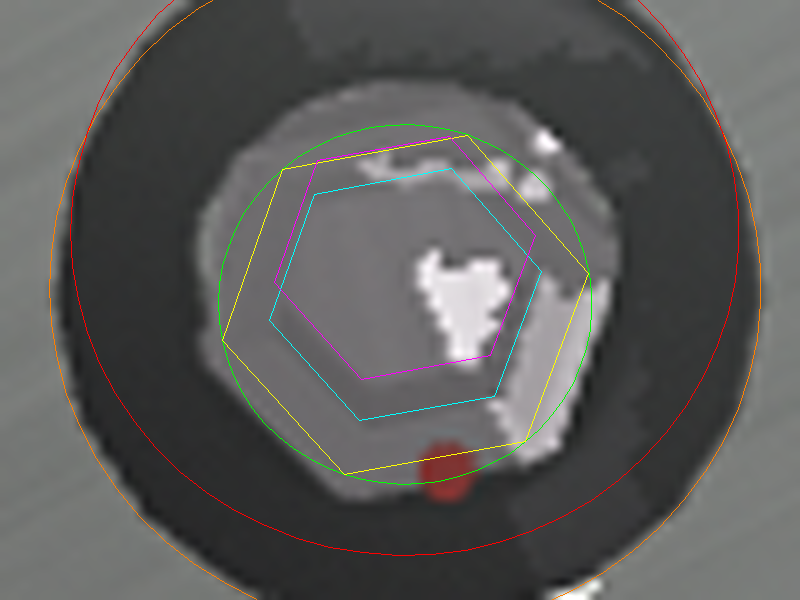

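View pics/ov1.png

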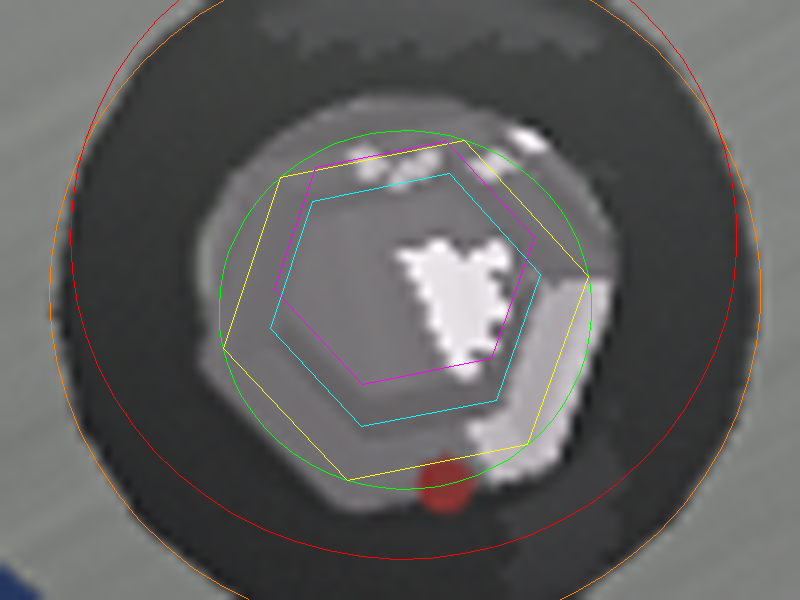

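Run:
```python
from h import *
R=Rdown(63.8)
ctrl.command_gripper(.5)
ctrl.goto([.547,-.337,.17],R)
print(ctrl.move_l([.547,-.337,.101],vel=.08,contact_N=8))
ctrl.command_gripper(0.0)
print(ctrl.current_grip_width(), ctrl.current_tool_pos(),ctrl.current_contact_force(),ctrl.current_wrist_torque())
print(ctrl.move_l([.547,-.337,.105],vel=.02), ctrl.current_contact_force())
ctrl.move_l([.547,-.337,.21],vel=.1)
print(ctrl.current_grip_width(), ctrl.current_contact_force(),ctrl.current_wrist_torque())
im=ctrl.read_camera('wrist');cv2.imwrite('pics/d1.png',im)
cv2.imwrite('pics/d2.png',ctrl.read_camera('scene'))
crop(cv2.imread('pics/d2.png'),225,180,130,130,5,'d2c.png')
print(ctrl.current_t())
```

```text
False
0.16926392299403434 [ 0.54712029 -0.33689184  0.10113578] [0.11230986 1.37045855 1.82639601] [ 0.27927918 -0.09501413 -0.02122581]
False [-0.01296116 -0.2695445  -3.07637614]
0.17029247782770723 [ 0.37093869  0.47119223 -2.81122499] [ 0.02933731 -0.01004826  0.02706322]
d2c.png crop origin 160 115 scale 5
11.2083
```

View pics/d1.png

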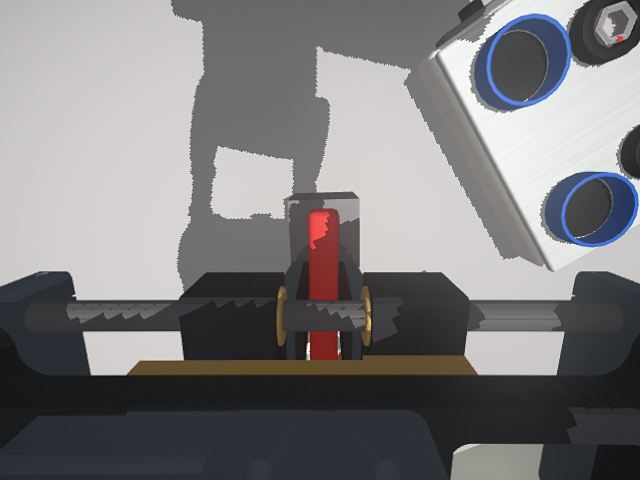

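View pics/d2c.png

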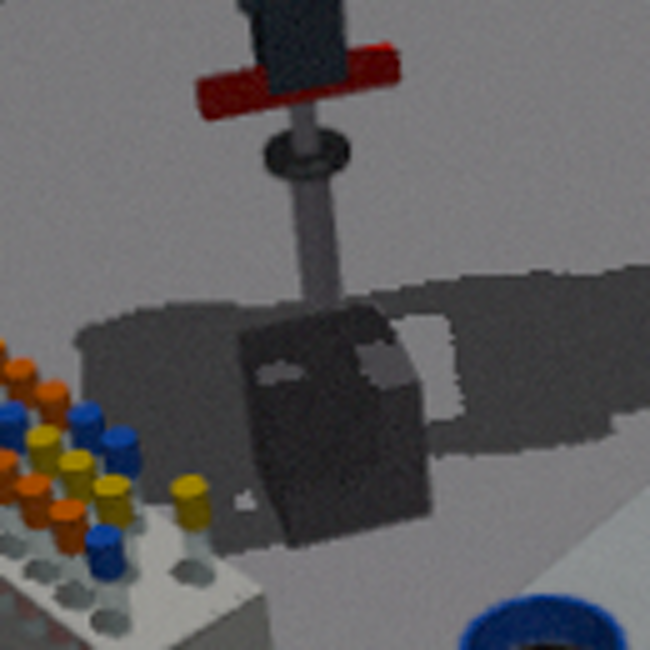

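Run:
```python
from h import *
c=cam('scene'); t=ctrl.current_tool_pos(); print(t)
R=ctrl.current_eef_rot(); bar=R[:,2]
for s in (-.045,0,.045): print((proj(c,t+[0,0,.019]+bar*s)[0]-[160,115])*5)
print((proj(c,t+[0,0,-.096])[0]-[160,115])*5, (proj(c,t+[0,0,-.018])[0]-[160,115])*5)
```

```text
[ 0.54673451 -0.33681926  0.20928232]
[203.77307999  95.92494592]
[304.39427714  76.63592518]
[403.51091363  57.90583302]
[326.6550754  292.44883367] [311.71104798 148.52589805]
```

Run:
```python
from h import *
ctrl.move_l([.547,-.337,.25],vel=.15)
ctrl.goto([.4922,-.0418,.25],Rdown(78))
ctrl.move_l([.4922,-.0418,.200],vel=.08)
ctrl.sleep(.2)
print(ctrl.current_tool_pos(),ctrl.current_grip_width(),ctrl.current_contact_force(),ctrl.current_wrist_torque(),ctrl.current_t())
im=ctrl.read_camera('wrist');cv2.imwrite('pics/e1.png',im)
s=ctrl.read_camera('scene');cv2.imwrite('pics/e2.png',s)
c=cam('scene');u=proj(c,[.4922,-.0418,.12])[0];crop(s,*u,90,90,7,'e2c.png')
```

```text
[ 0.49249625 -0.04185456  0.20045458] 0.16992059988239025 [ 0.0883301   0.3630768  -2.66095702] [-0.00230397  0.07276098  0.06666526] 13.75
e2c.png crop origin 292 170 scale 7
```

View pics/e1.png

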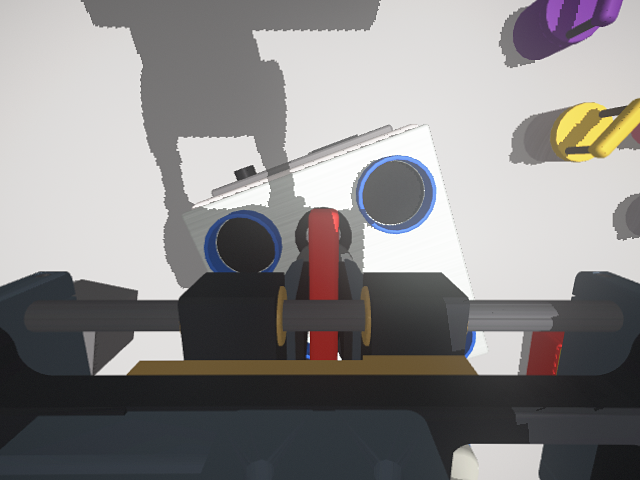

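View pics/e2c.png

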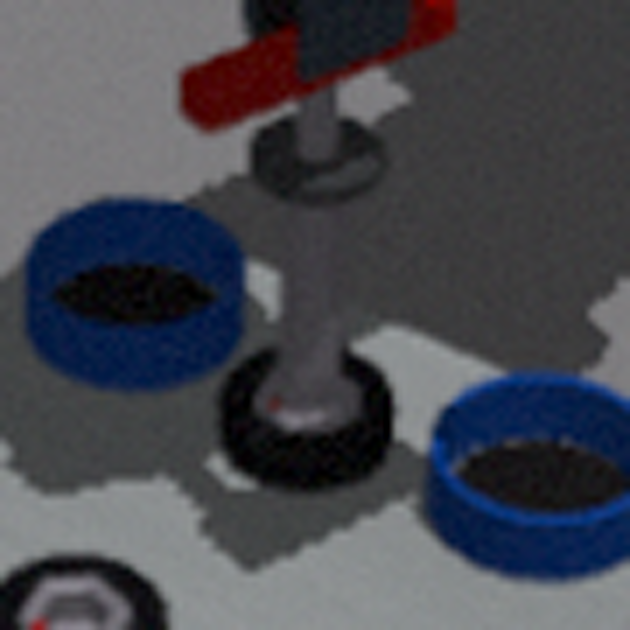

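Run:
```python
from h import *
c=cam('scene'); t=ctrl.current_tool_pos(); s=cv2.imread('pics/e2.png')
o=np.array([292,170]);k=7
big=cv2.resize(s[170:260,292:382],None,fx=k,fy=k,interpolation=cv2.INTER_CUBIC)
def P(p): return ((proj(c,p)-o+.5)*k).astype(int)
a=np.linspace(0,2*np.pi,60)
def circ(x,y,r,z,col): cv2.polylines(big,[P(np.c_[x+r*np.cos(a),y+r*np.sin(a),0*a+z]).reshape(-1,1,2)],True,col,1)
for x,y,col in ((.4922,-.0418,(0,255,0)),): 
    circ(x,y,.027,.092,col); circ(x,y,.027,.075,col); circ(x,y,.014,.095,col)
circ(t[0],t[1],.0098,t[2]-.096,(0,255,255)); circ(t[0],t[1],.02,t[2]-.015,(0,255,255)); circ(t[0],t[1],.02,t[2]-.021,(0,255,255))
cv2.imwrite('pics/e2o.png',big)
print(ctrl.camera_params('scene')['fx'])
```

```text
587.3762517919611
```

View pics/e2o.png

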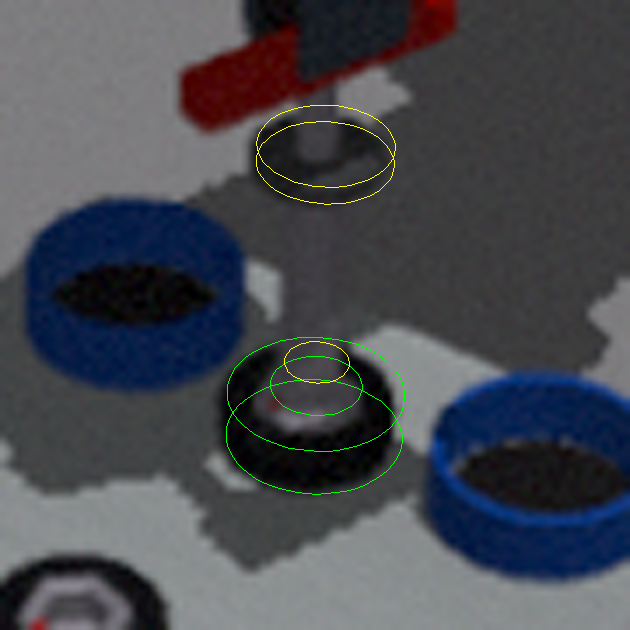

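Run:
```python
from h import *
p=ctrl.current_tool_pos()
r=ctrl.move_l([.4922,-.0418,.1765],vel=.02,contact_N=8)
print(r,ctrl.current_tool_pos(),ctrl.current_contact_force(),ctrl.current_wrist_torque(),ctrl.current_grip_width(),ctrl.current_t())
```

```text
True [ 0.49208415 -0.04196252  0.17679668] [-1.72671153 -1.00795163  7.49917783] [-0.30292218  0.41454272  0.02490681] 0.17258670453465316 14.9667
```

```bash
cat > turn.py <<'E'
from h import *
def turn(x,y,z,a0,stop=1.6,amax=85):
    a=a0
    while a>a0-amax:
        a-=4
        try: ctrl.move_l([x,y,z],vel=.05,ori=Rdown(a))
        except ctrl.MotionError as e: print('err',e); break
        tq=ctrl.current_wrist_torque(); f=ctrl.current_contact_force(); R=ctrl.current_eef_rot(); p=ctrl.current_tool_pos()
        print(a,round(np.degrees(np.arctan2(R[1,0],R[0,0])),1),'tz %.2f'%tq[2],'f',f.round(1),'z %.4f'%p[2],'w %.3f'%ctrl.current_grip_width(),'t %.1f'%ctrl.current_t())
        if abs(tq[2])>stop: break
    return a
E
python3 - <<'E'
from turn import *
turn(.4922,-.0418,.1765,78,stop=.8,amax=80)
E
```

```text
74 74.1 tz -0.03 f [-2.6 -1.9  6.2] z 0.1768 w 0.169 t 15.2
70 70.1 tz -0.01 f [-2.6 -1.   6.6] z 0.1768 w 0.173 t 15.5
66 66.1 tz -0.01 f [-2.9 -1.2  6.3] z 0.1768 w 0.170 t 15.7
62 62.1 tz -0.06 f [-2.8 -1.8  6.2] z 0.1768 w 0.168 t 16.0
58 58.1 tz -0.00 f [-2.7 -0.7  5.9] z 0.1768 w 0.173 t 16.2
54 54.1 tz -0.01 f [-3.1 -0.5  6.7] z 0.1768 w 0.171 t 16.5
50 50.1 tz 0.04 f [-2.2 -0.5  6.8] z 0.1768 w 0.172 t 16.7
46 46.1 tz 0.02 f [-1.7 -0.1  5.9] z 0.1768 w 0.173 t 17.0
42 42.1 tz -0.08 f [-2.3 -0.3  6.2] z 0.1768 w 0.168 t 17.2
38 38.1 tz -0.03 f [-1.9 -0.1  5.8] z 0.1768 w 0.169 t 17.5
34 34.1 tz 0.01 f [-2.1  0.4  6.3] z 0.1768 w 0.173 t 17.7
30 30.1 tz -0.01 f [-2.2  0.4  6.4] z 0.1768 w 0.171 t 18.0
26 26.1 tz -0.05 f [-0.6 -0.   6. ] z 0.1768 w 0.170 t 18.2
22 22.1 tz -0.02 f [-1.7  0.4  6.4] z 0.1768 w 0.171 t 18.5
18 18.1 tz 0.12 f [-2.3 -0.2  6.1] z 0.1768 w 0.168 t 18.7
14 14.1 tz 0.25 f [-1.6  1.5  5.7] z 0.1768 w 0.172 t 19.0
10 10.1 tz 0.40 f [-1.3  1.4  6. ] z 0.1768 w 0.171 t 19.2
6 6.1 tz 0.35 f [-1.3  2.2  4.3] z 0.1768 w 0.171 t 19.5
2 2.1 tz 0.24 f [-0.1  1.7  5.9] z 0.1768 w 0.170 t 19.7
-2 -1.9 tz 0.15 f [-1.2  1.9  5.3] z 0.1768 w 0.169 t 20.0
```

Run:
```python
from h import *
im=ctrl.read_camera('wrist');cv2.imwrite('pics/f1.png',im)
s=ctrl.read_camera('scene');cv2.imwrite('pics/f2.png',s)
c=cam('scene');u=proj(c,[.4922,-.0418,.13])[0];crop(s,*u,100,100,6,'f2c.png')
crop(ctrl.read_camera('top'),325,262,150,150,4,'f3.png')
```

```text
f2c.png crop origin 287 161 scale 6
f3.png crop origin 250 187 scale 4
```

View pics/f1.png

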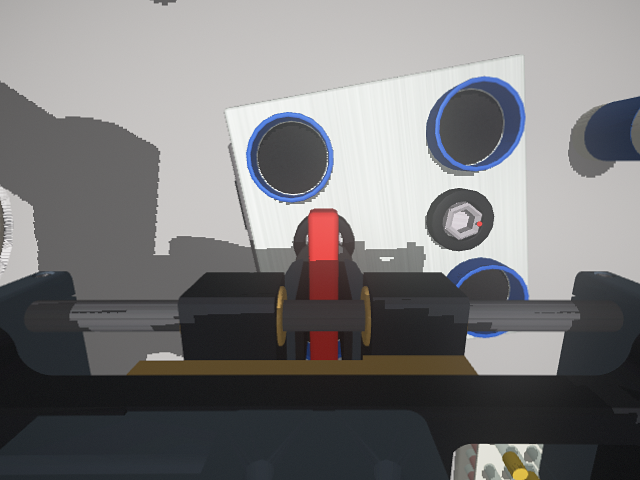

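View pics/f2c.png

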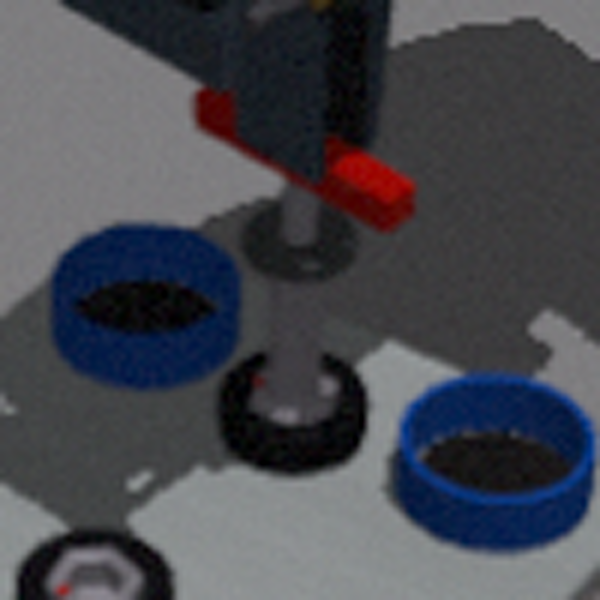

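View pics/f3.png

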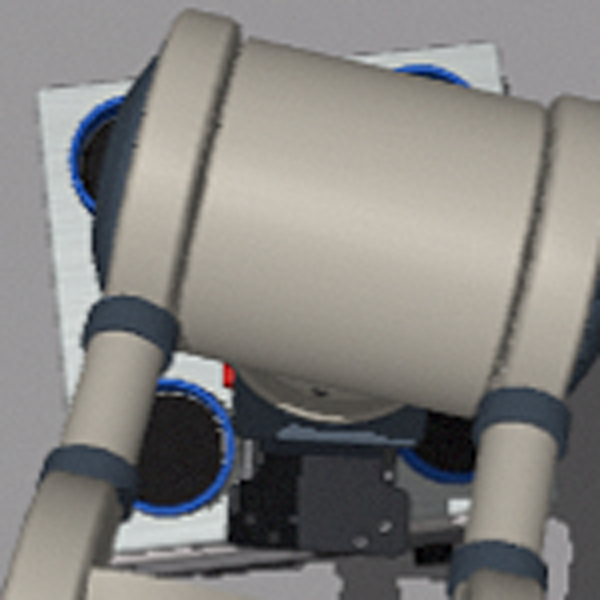

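Run:
```python
from h import *
c=cam('scene')
m0=unproj(c,(np.array([[275,403]])/7+[292,170]-.5),.095)[0]   # before, e2c
m1=unproj(c,(np.array([[262,382]])/6+[287,161]-.5),.095)[0]
# socket centre in biased scene frame
hub=unproj(c,np.array([[424,164],[291,285]])/4+[230,185]-.4,.095)
ma=unproj(c,np.array([[405,171],[269,297]])/4+[230,185]-.4,.095)
print(hub,ma)
for m in (m0,m1,ma[0]): d=m-hub[0];print(np.degrees(np.arctan2(d[1],d[0])),np.linalg.norm(d))
d=ma[1]-hub[1];print(np.degrees(np.arctan2(d[1],d[0])),np.linalg.norm(d))
# predicted mark pixels in f2c for angles
for a in range(-90,0,10):
    print(a,((proj(c,hub[0]+.012*np.array([np.cos(np.radians(a)),np.sin(np.radians(a)),0]))[0]-[287,161]+.5)*6).round())
# bar direction in f2c
e=unproj(c,np.array([[213,107],[400,205]])/6+[287,161]-.5,.196);d=e[1]-e[0];print('bar',np.degrees(np.arctan2(d[1],d[0])),np.linalg.norm(d))
print(ctrl.current_q())
```

```text
[[ 0.49625676 -0.04131448  0.095     ]
 [ 0.61268382 -0.02735702  0.095     ]] [[ 0.50748999 -0.04479297  0.095     ]
 [ 0.62649497 -0.02923779  0.095     ]]
-21.466888912887615 0.011435634679282918
-69.24205601305812 0.01232006839171279
-17.205682865304794 0.011759476956167908
-7.7546746315744475 0.013938622474508918
-90 [269. 376.]
-80 [266. 379.]
-70 [263. 382.]
-60 [261. 386.]
-50 [261. 389.]
-40 [261. 393.]
-30 [262. 397.]
-20 [265. 400.]
-10 [268. 404.]
bar 90.90818325850336 0.08202849271536848
[-1.17685705e+01  1.87571164e+01  9.62631803e+01  3.41902411e-02
  6.49420054e+01 -9.92460189e+00]
```

Run:
```python
from h import *
a=cv2.imread('pics/e1.png')[180:380,240:410];b=cv2.imread('pics/f1.png')[180:380,240:410]
cv2.imwrite('pics/g1.png',cv2.resize(np.hstack([a,b]),None,fx=2.35,fy=2.35,interpolation=cv2.INTER_CUBIC))
s=cv2.imread('pics/f2.png');crop(s,335,228,50,40,14,'g2.png')
```

```text
g2.png crop origin 310 208 scale 14
```

View pics/g1.png

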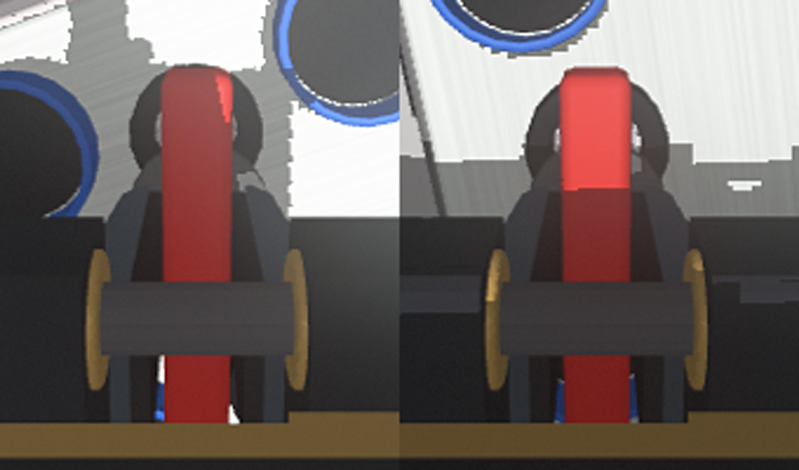

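View pics/g2.png

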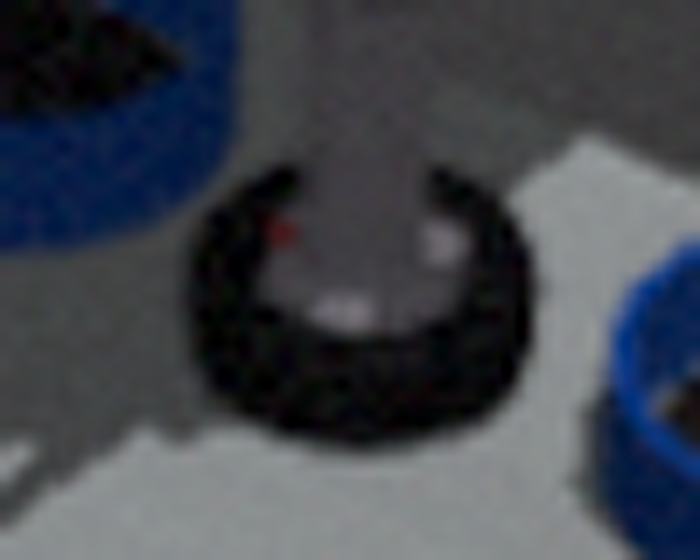

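Run:
```python
from h import *
for a in (14,22,26,29):
    ctrl.move_l([.4922,-.0418,.1765],vel=.05,ori=Rdown(a)); print(a,ctrl.current_wrist_torque().round(2),ctrl.current_contact_force().round(1))
    if a==22: ctrl.sleep(.3)
ctrl.move_l([.4922,-.0418,.1775],vel=.02)
print(ctrl.current_wrist_torque().round(2),ctrl.current_contact_force().round(1))
ctrl.move_l([.4922,-.0418,.22],vel=.05)
print(ctrl.current_wrist_torque().round(2),ctrl.current_contact_force().round(1))
# view screw0 from aside
ctrl.goto([.6105,-.0265,.23],Rdown(79)); ctrl.sleep(.2)
s=ctrl.read_camera('scene');cv2.imwrite('pics/h2.png',s); 
c=cam('scene');u=proj(c,[.55,-.035,.12])[0];crop(s,*u,130,110,6,'h2c.png')
w=ctrl.read_camera('wrist');cv2.imwrite('pics/h1.png',w)
print(ctrl.current_tool_pos(),ctrl.current_t())
```

```text
14 [0.15 0.49 0.02] [-1.3  1.3  6.5]
22 [0.21 0.59 0.11] [-2.2  1.1  6.3]
26 [0.11 0.66 0.11] [-1.3  0.1  5.8]
29 [0.11 0.69 0.03] [-2.8  0.2  6.1]
[-0.03  0.28  0.03] [ -1.1  -0.2 -11.3]
[-0.04  0.06 -0.03] [-0.2 -0.4  0.1]
h2c.png crop origin 255 174 scale 6
[ 0.61017349 -0.02662333  0.23020311] 24.0167
```

View pics/h1.png

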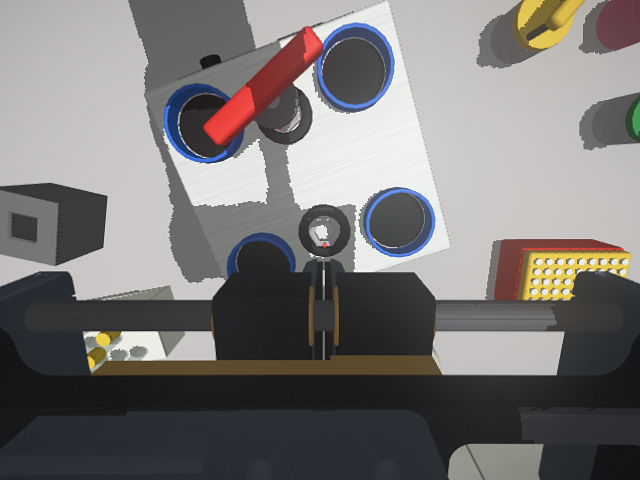

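View pics/h2c.png

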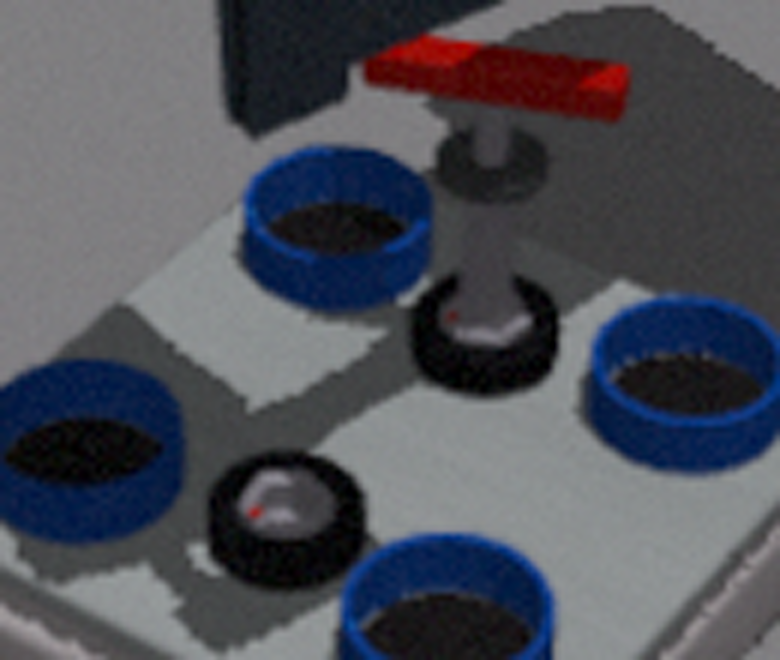

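Run:
```python
from h import *
c=cam('wrist')
for z in (.196,.204):
    e=unproj(c,[[213,132],[314,38]],z); d=e[1]-e[0]
    print(z,e.mean(0),np.degrees(np.arctan2(d[1],d[0])),np.linalg.norm(d))
crop(cv2.imread('pics/h1.png'),265,95,140,130,5,'h3.png')
crop(cv2.imread('pics/h2.png'),335,228,50,40,14,'h4.png')
```

```text
0.196 [ 0.49056885 -0.04249408  0.196     ] 118.40918430551436 0.08602810012589825
0.204 [ 0.49242139 -0.04145677  0.204     ] 118.40918430551436 0.0830120727155843
h3.png crop origin 195 30 scale 5
h4.png crop origin 310 208 scale 14
```

View pics/h3.png

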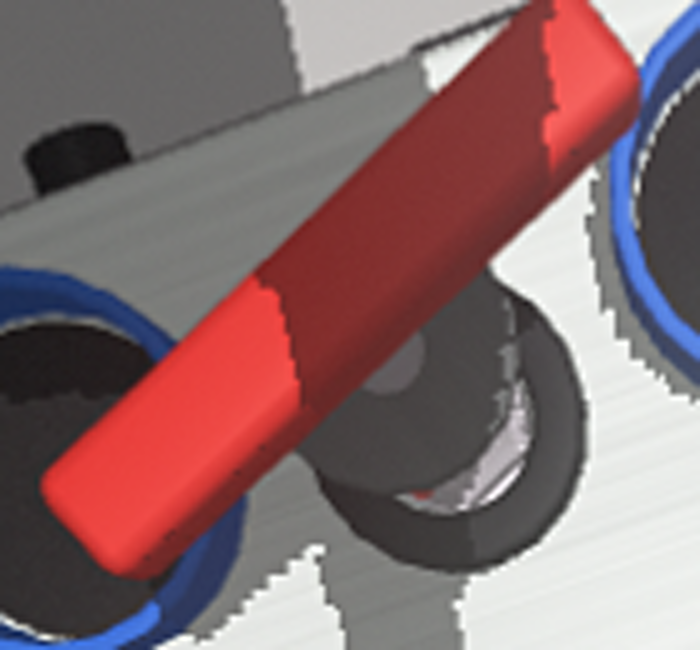

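View pics/h4.png

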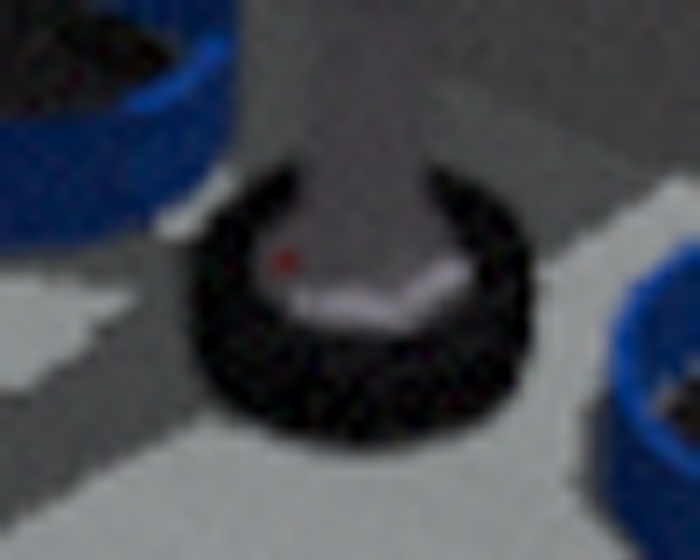

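Run:
```python
from h import *
c=cam('wrist')
m=unproj(c,np.array([[422,497]])/5+[195,30]-.4,.095)[0]; print(m, np.degrees(np.arctan2(m[1]+.0418,m[0]-.4922)))
m=unproj(c,np.array([[325,244]]),.095)[0]; print('s1mark',m)
s=cam('scene')
hub=np.array([.4962,-.0413,.095])
m=unproj(s,np.array([[285,262]])/14+[310,208]-.5,.095)[0]-hub; print(np.degrees(np.arctan2(m[1],m[0])),np.linalg.norm(m))
m=unproj(s,np.array([[283,230]])/14+[310,208]-.5,.095)[0]-hub; print(np.degrees(np.arctan2(m[1],m[0])),np.linalg.norm(m))
```

```text
[ 0.50593565 -0.04846079  0.095     ] -25.870024448298857
s1mark [ 0.62378089 -0.02715738  0.095     ]
-37.040145143329916 0.012452638607944235
-70.60296266958886 0.013527461623090313
```

Run:
```python
from turn import *
x,y=.4915,-.042
ctrl.move_l([.6105,-.0265,.25],vel=.1)
ctrl.command_gripper(.4)
ctrl.goto([x,y,.24],Rdown(28.4))
print(ctrl.move_l([x,y,.177],vel=.06,contact_N=8),ctrl.current_tool_pos())
ctrl.command_gripper(0)
print(ctrl.current_grip_width(),ctrl.current_contact_force(),ctrl.current_wrist_torque())
turn(x,y,.1768,28.4,stop=1.0,amax=30)
s=ctrl.read_camera('scene');cv2.imwrite('pics/i2.png',s);crop(s,335,228,50,40,14,'i2c.png')
```

```text
False [ 0.49175992 -0.04205055  0.177339  ]
0.17232438808999911 [0.41450356 0.04446523 1.2250516 ] [-0.02782038 -0.06169642  0.05583562]
24.4 24.4 tz -0.10 f [-0.1  1.6  4.9] z 0.1771 w 0.169 t 27.8
20.4 20.4 tz -0.05 f [-0.   0.4  6. ] z 0.1771 w 0.168 t 28.1
16.4 16.4 tz -0.05 f [-0.3 -0.   5.1] z 0.1771 w 0.171 t 28.3
12.399999999999999 12.4 tz -0.04 f [0.2 0.6 6. ] z 0.1771 w 0.169 t 28.6
8.399999999999999 8.4 tz -0.06 f [0.2 1.2 5.8] z 0.1771 w 0.171 t 28.8
4.399999999999999 4.4 tz -0.10 f [0.2 1.  5.1] z 0.1771 w 0.169 t 29.1
0.3999999999999986 0.4 tz -0.04 f [0.6 1.5 4.2] z 0.1771 w 0.171 t 29.3
-3.6000000000000014 -3.6 tz -0.06 f [0.2 1.4 4.2] z 0.1771 w 0.168 t 29.6
i2c.png crop origin 310 208 scale 14
```

View pics/i2c.png

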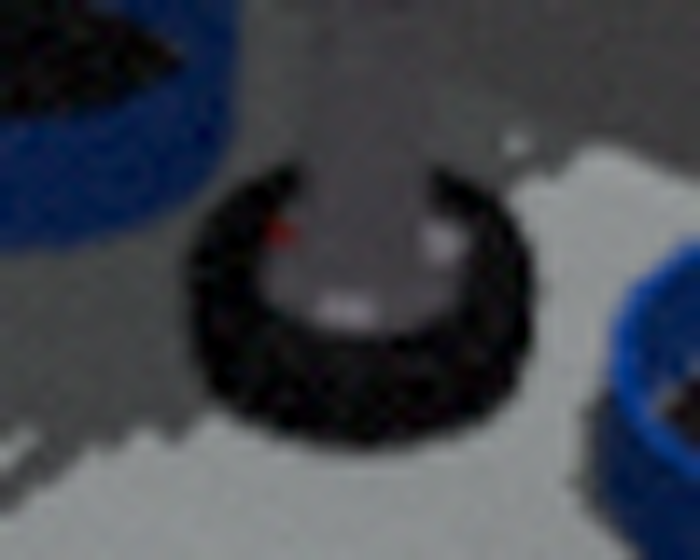

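Run:
```python
from turn import *
turn(.4915,-.042,.1768,-3.6,stop=1.0,amax=28)
s=ctrl.read_camera('scene');cv2.imwrite('pics/i3.png',s);crop(s,335,228,50,40,14,'i3c.png')
```

```text
-7.6 -7.6 tz -0.11 f [1.4 0.6 4.9] z 0.1771 w 0.174 t 29.9
-11.6 -11.5 tz -0.08 f [1.2 0.6 5.4] z 0.1771 w 0.168 t 30.1
-15.6 -15.5 tz -0.03 f [0.9 0.3 5.7] z 0.1771 w 0.167 t 30.4
-19.6 -19.5 tz -0.01 f [0.8 0.8 5.3] z 0.1771 w 0.169 t 30.6
-23.6 -23.5 tz -0.03 f [ 0.4 -0.2  5.2] z 0.1771 w 0.170 t 30.9
-27.6 -27.5 tz 0.01 f [1.1 0.7 5.5] z 0.1771 w 0.173 t 31.1
-31.6 -31.5 tz 0.02 f [1.7 0.7 5.6] z 0.1771 w 0.168 t 31.4
i3c.png crop origin 310 208 scale 14
```

View pics/i3c.png

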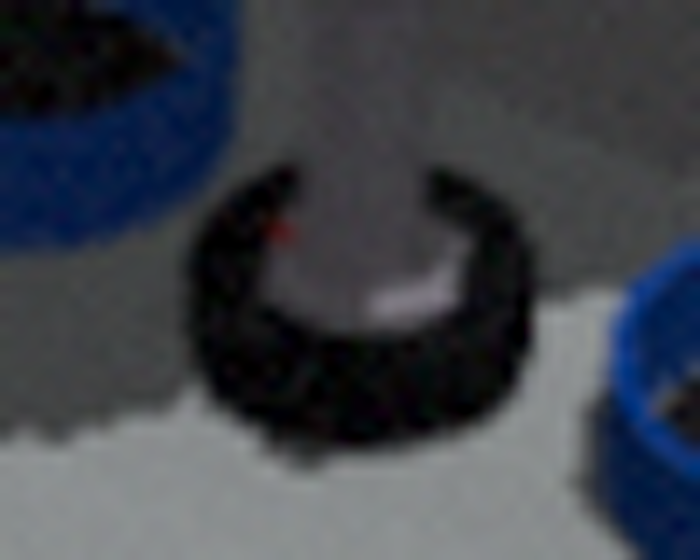

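Run:
```python
from h import *
x,y=.4915,-.042
for z in (.1785,.181,.185):
    ctrl.move_l([x,y,z],vel=.02); print(ctrl.current_contact_force().round(1),ctrl.current_wrist_torque().round(2))
s=ctrl.read_camera('scene');cv2.imwrite('pics/i4.png',s);crop(s,335,208,80,90,7,'i4c.png')
```

```text
[ 0.7  0.5 -1.8] [ 0.12 -0.3  -0.05]
[ 1.5  1.3 -1.4] [ 0.13 -0.18  0.04]
[ 0.2  1.2 -2.2] [ 0.2  -0.12  0.03]
i4c.png crop origin 295 163 scale 7
```

View pics/i4c.png

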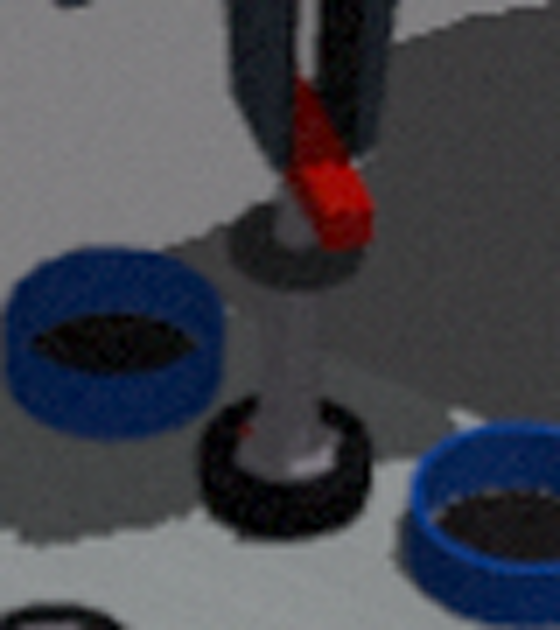

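Run:
```python
from h import *
x,y=.4915,-.042
ctrl.move_l([x,y,.235],vel=.08)
x,y=.6105,-.0265
ctrl.goto([x,y,.235],Rdown(-41))
ctrl.move_l([x,y,.203],vel=.08); ctrl.sleep(.2)
s=ctrl.read_camera('scene');cv2.imwrite('pics/j1.png',s)
c=cam('scene');t=ctrl.current_tool_pos();u=proj(c,[x,y,.12])[0];o=(u-[45,45]).astype(int);k=7
big=cv2.resize(s[o[1]:o[1]+90,o[0]:o[0]+90],None,fx=k,fy=k,interpolation=cv2.INTER_CUBIC)
a=np.linspace(0,2*np.pi,60)
def circ(x,y,r,z,col): cv2.polylines(big,[((proj(c,np.c_[x+r*np.cos(a),y+r*np.sin(a),0*a+z])-o+.5)*k).astype(int).reshape(-1,1,2)],True,col,1)
circ(x,y,.027,.092,(0,255,0)); circ(x,y,.027,.075,(0,255,0))
circ(t[0],t[1],.02,t[2]-.015,(0,255,255)); circ(t[0],t[1],.02,t[2]-.021,(0,255,255));circ(t[0],t[1],.0098,t[2]-.096,(0,255,255))
cv2.imwrite('pics/j1o.png',big)
print(ctrl.current_grip_width(),t,ctrl.current_t())
crop(s,330,220,90,70,8,'j1s0.png')
```

```text
0.1722711712530873 [ 0.61067329 -0.02653245  0.20343173] 34.4667
j1s0.png crop origin 285 185 scale 8
```

View pics/j1o.png

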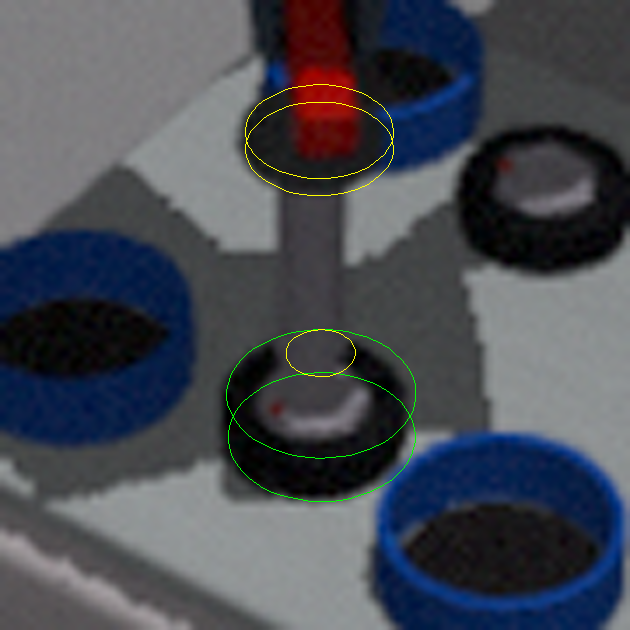

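View pics/j1s0.png

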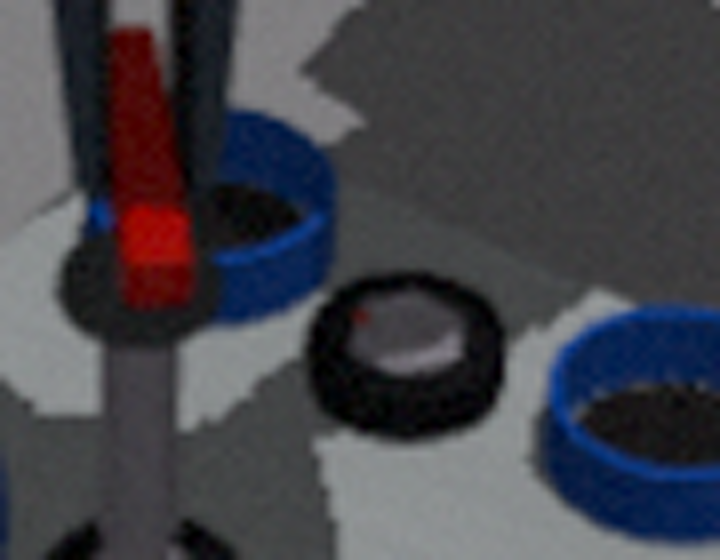

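Run:
```python
from turn import *
x,y=.6105,-.0265
r=ctrl.move_l([x,y,.1765],vel=.02,contact_N=8)
print(r,ctrl.current_tool_pos(),ctrl.current_contact_force().round(1),ctrl.current_wrist_torque().round(2),ctrl.current_t())
ctrl.sleep(.3)
```

```text
True [ 0.61095418 -0.0263024   0.17714017] [1.4 1.  5.4] [ 0.22 -0.09  0.  ] 35.7
```

```bash
sed -i 's/a-=4/a-=3/' turn.py
python3 - <<'E'
from turn import *
turn(.6105,-.0265,.1766,-41,stop=.18,amax=57)
s=ctrl.read_camera('scene');cv2.imwrite('pics/k1.png',s)
u=proj(cam('scene'),[.6105,-.0265,.1])[0];crop(s,*u,60,50,12,'k1c.png')
E
```

```text
-44 -43.9 tz -0.01 f [0.7 1.2 6.5] z 0.1771 w 0.169 t 36.2
-47 -46.9 tz 0.08 f [2.5 1.2 5.7] z 0.1771 w 0.167 t 36.5
-50 -49.9 tz -0.02 f [0.8 1.9 5.2] z 0.1771 w 0.172 t 36.8
-53 -52.9 tz 0.07 f [2.  1.6 5.5] z 0.1771 w 0.171 t 37.0
-56 -55.9 tz 0.01 f [1.2 2.6 5.5] z 0.1771 w 0.169 t 37.2
-59 -58.9 tz -0.04 f [1.8 1.7 5.1] z 0.1772 w 0.171 t 37.5
-62 -61.9 tz 0.06 f [1.8 2.4 6.9] z 0.1772 w 0.170 t 37.8
-65 -64.9 tz 0.03 f [1.9 0.6 5.9] z 0.1771 w 0.174 t 38.0
-68 -67.9 tz 0.06 f [2.6 1.1 6.1] z 0.1771 w 0.169 t 38.2
-71 -70.9 tz 0.06 f [1.9 2.  6.2] z 0.1771 w 0.167 t 38.5
-74 -73.9 tz 0.04 f [2.6 1.6 4.8] z 0.1771 w 0.171 t 38.8
-77 -76.9 tz -0.00 f [1.4 1.9 5.3] z 0.1771 w 0.166 t 39.0
-80 -79.9 tz 0.00 f [1.5 2.1 4.9] z 0.1771 w 0.170 t 39.2
-83 -82.9 tz 0.04 f [2.6 0.7 5. ] z 0.1772 w 0.166 t 39.5
-86 -85.9 tz 0.02 f [1.9 1.  5.2] z 0.1772 w 0.173 t 39.8
-89 -88.9 tz 0.00 f [1.9 1.3 6.1] z 0.1772 w 0.172 t 40.0
-92 -91.9 tz -0.00 f [2.8 1.1 4.9] z 0.1772 w 0.172 t 40.2
-95 -94.9 tz -0.01 f [2.8 2.2 5. ] z 0.1772 w 0.173 t 40.5
-98 -97.9 tz 0.07 f [2.  0.1 4.2] z 0.1772 w 0.172 t 40.8
k1c.png crop origin 273 228 scale 12
```

View pics/k1c.png

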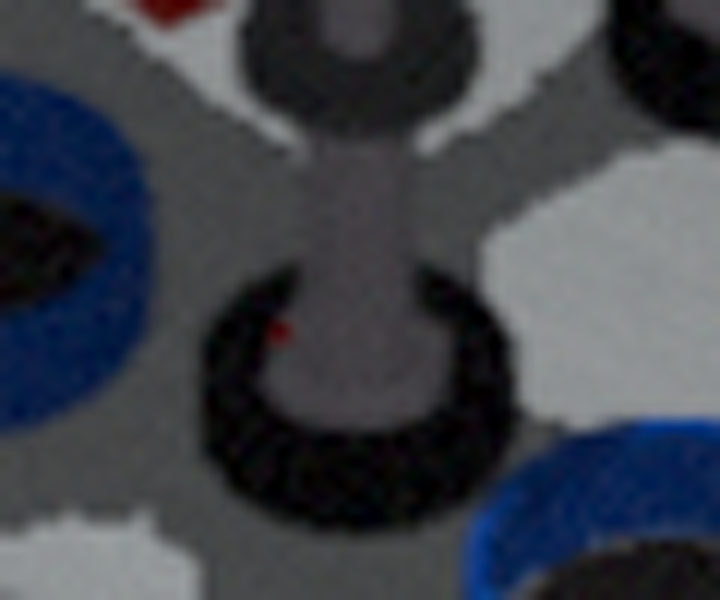

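Run:
```python
from h import *
s=cam('scene');hub=np.array([.6127,-.0274,.095])
def f(x,y,k,o):
    m=unproj(s,np.array([[x,y]])/k+o-.5,.095)[0]-hub; print(np.degrees(np.arctan2(m[1],m[0])),np.linalg.norm(m))
f(280,332,12,[273,228])
d=proj(cam('scene'),[.6105,-.0265,.12])[0];o=(d-[45,45]).astype(int)
f(277,408,7,o)
for a in range(-80,0,10): print(a,((proj(s,hub+.013*np.array([np.cos(np.radians(a)),np.sin(np.radians(a)),0]))[0]-[273,228]+.5)*12).round())
```

```text
-55.40410307751296 0.01312719577347804
-7.033634576157541 0.013461123843966687
-80 [293. 311.]
-70 [287. 319.]
-60 [282. 328.]
-50 [280. 337.]
-40 [280. 346.]
-30 [283. 355.]
-20 [288. 364.]
-10 [295. 372.]
```

```bash
sed -i 's/a-=3/a-=2/' turn.py
python3 - <<'E'
from turn import *
turn(.6105,-.0265,.1766,-98,stop=.2,amax=14)
s=ctrl.read_camera('scene');cv2.imwrite('pics/k2.png',s)
u=proj(cam('scene'),[.6105,-.0265,.1])[0];crop(s,*u,60,50,12,'k2c.png')
E
```

```text
-100 -99.9 tz 0.08 f [2.7 0.4 5. ] z 0.1772 w 0.168 t 41.0
-102 -101.9 tz 0.12 f [1.8 0.6 5.1] z 0.1772 w 0.173 t 41.3
-104 -103.9 tz 0.24 f [1.8 0.8 4.8] z 0.1772 w 0.166 t 41.5
k2c.png crop origin 273 228 scale 12
```

View pics/k2c.png

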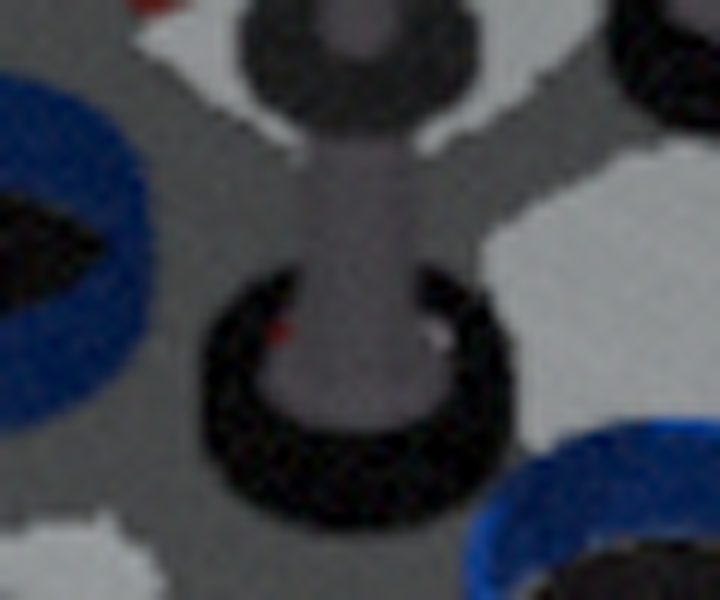

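Run:
```python
from h import *
x,y=.6105,-.0265
ctrl.sleep(.4)
for a in (-100,-96,-92):
    ctrl.move_l([x,y,.1766],vel=.05,ori=Rdown(a)); print(a,ctrl.current_wrist_torque().round(2))
for z in (.1785,.181):
    ctrl.move_l([x,y,z],vel=.02); print(ctrl.current_contact_force().round(1))
    if ctrl.current_contact_force()[2]<-6: print('jam');break
else:
    ctrl.move_l([x,y,.24],vel=.08)
    ctrl.goto([.548,-.25,.25],Rdown(63.8-180)); ctrl.sleep(.2)
s=ctrl.read_camera('scene');cv2.imwrite('pics/l1.png',s)
cv2.imwrite('pics/l1w.png',ctrl.read_camera('wrist'))
crop(s,310,245,110,80,7,'l1c.png')
print(ctrl.current_grip_width(),ctrl.current_t())
```

```text
-100 [ 0.23 -0.46  0.02]
-96 [ 0.26 -0.41  0.02]
-92 [ 0.22 -0.32 -0.  ]
[ 2.1  1.4 -1.1]
[ 3.   1.2 -1.9]
l1c.png crop origin 255 205 scale 7
0.17145351090696315 45.3917
```

View pics/l1c.png

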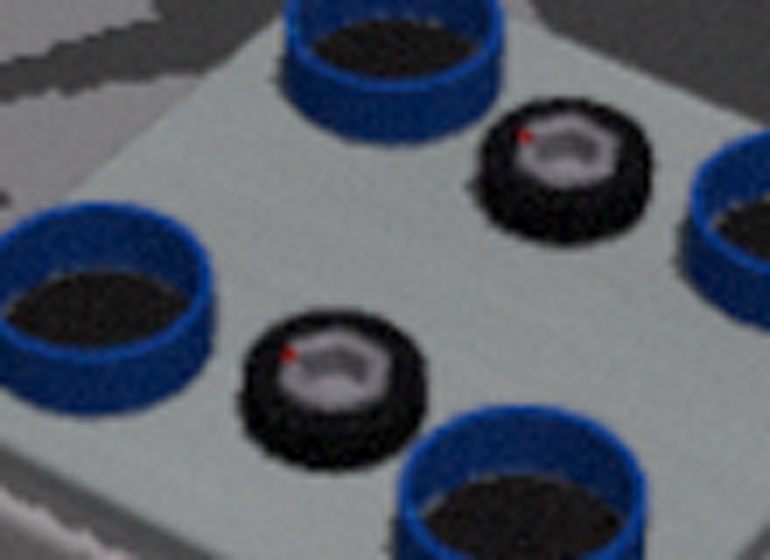

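View pics/l1w.png

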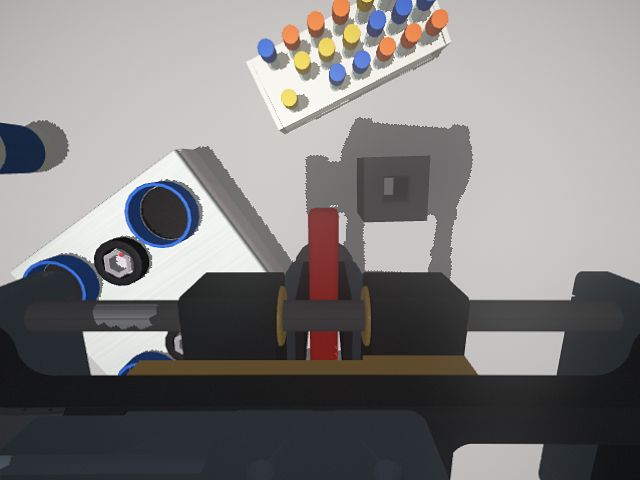

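View pics/l1.png

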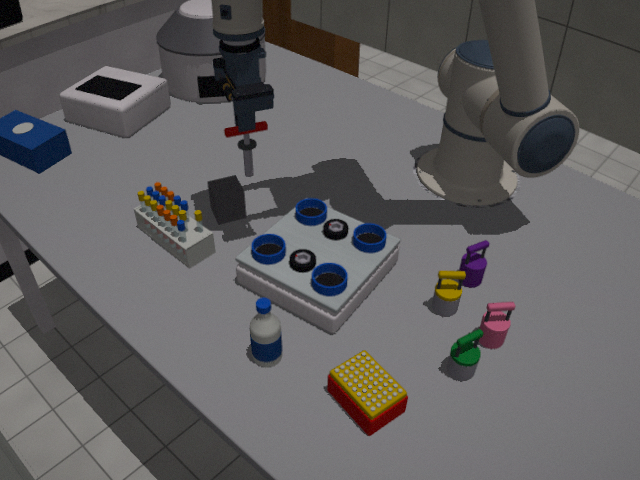

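Run:
```python
from h import *
c=cam('wrist')
im=cv2.imread('pics/l1w.png');crop(im,394,188,100,80,8,'l2.png')
e=unproj(c,[[358,157],[429,155],[428,220],[359,222]],.08);print(e.round(4).tolist(),e.mean(0))
```

```text
l2.png crop origin 344 148 scale 8
[[0.5975, -0.3141, 0.08], [0.5662, -0.3825, 0.08], [0.5017, -0.3557, 0.08], [0.5334, -0.2859, 0.08]] [ 0.54969945 -0.33456039  0.08      ]
```

View pics/l2.png

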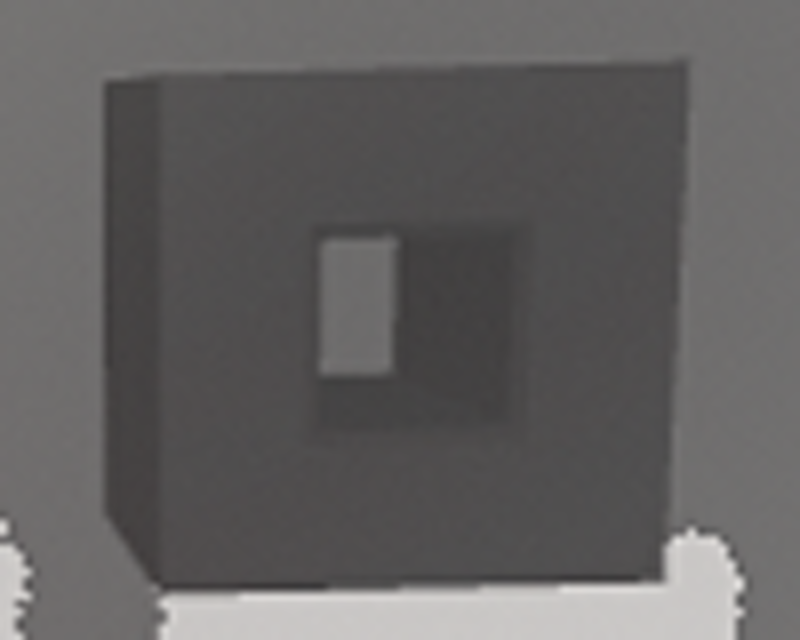

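Run:
```python
from h import *
c=cam('wrist'); o=np.array([344,148])-.45
e=unproj(c,np.array([[160,75],[688,62],[664,580],[160,585]])/8+o,.08);print(e.round(4).tolist(),e.mean(0))
e=unproj(c,np.array([[315,228],[525,225],[515,435],[318,435]])/8+o,.08);print(e.round(4).tolist(),e.mean(0))
```

```text
[[0.595, -0.3194, 0.08], [0.5657, -0.3829, 0.08], [0.5023, -0.3542, 0.08], [0.5325, -0.2911, 0.08]] [ 0.54887865 -0.33691963  0.08      ]
[[0.5677, -0.3299, 0.08], [0.5556, -0.3554, 0.08], [0.5301, -0.3434, 0.08], [0.542, -0.3192, 0.08]] [ 0.54882191 -0.33698438  0.08      ]
```

Run:
```python
from h import *
x,y=.5483,-.3370
ctrl.goto([x,y,.215],Rdown(-115))
r=ctrl.move_l([x,y,.190],vel=.08,contact_N=8)
r=r or ctrl.move_l([x,y,.110],vel=.05,contact_N=8)
print(r,ctrl.current_tool_pos(),ctrl.current_contact_force().round(1))
if not r:
    r=ctrl.move_l([x,y,.0995],vel=.02,contact_N=6); print(r,ctrl.current_tool_pos(),ctrl.current_contact_force().round(1))
im=ctrl.read_camera('scene');cv2.imwrite('pics/m1.png',im);crop(im,225,185,90,90,7,'m1c.png');print(ctrl.current_t())
```

```text
False [ 0.54840616 -0.33711595  0.11027783] [-1.4 -0.2 -2. ]
True [ 0.54823977 -0.33723187  0.10116598] [-0.3 -1.   5.3]
m1c.png crop origin 180 140 scale 7
48.5833
```

View pics/m1c.png

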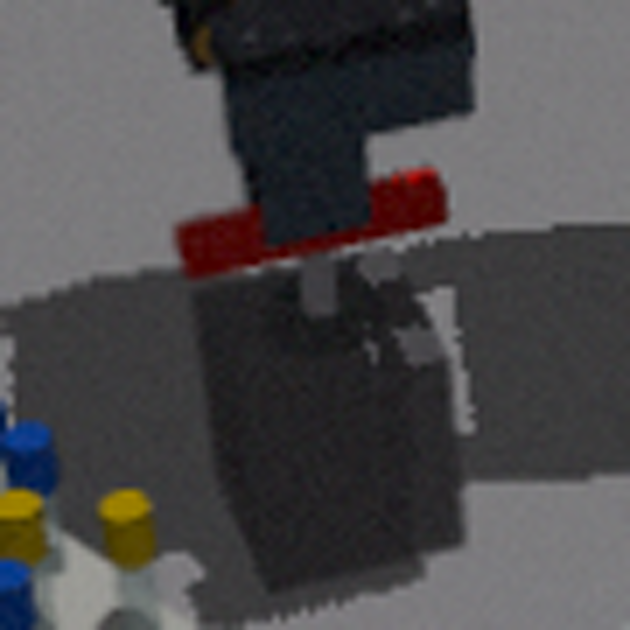

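Run:
```python
from h import *
x,y=.5483,-.3370
ctrl.command_gripper(.5); ctrl.sleep(.2)
ctrl.move_l([x,y,.2],vel=.1)
ctrl.goto([.50,.28,.26],Rdown(40))
ctrl.sleep(.2)
c=cam('wrist');np.save('n.npy',c[2]);cv2.imwrite('pics/n1.png',ctrl.read_camera('wrist'))
im=ctrl.read_camera('scene');cv2.imwrite('pics/n2.png',im);crop(im,225,185,90,90,7,'n2c.png');print(ctrl.current_t())
```

```text
n2c.png crop origin 180 140 scale 7
53.0833
```

View pics/n1.png

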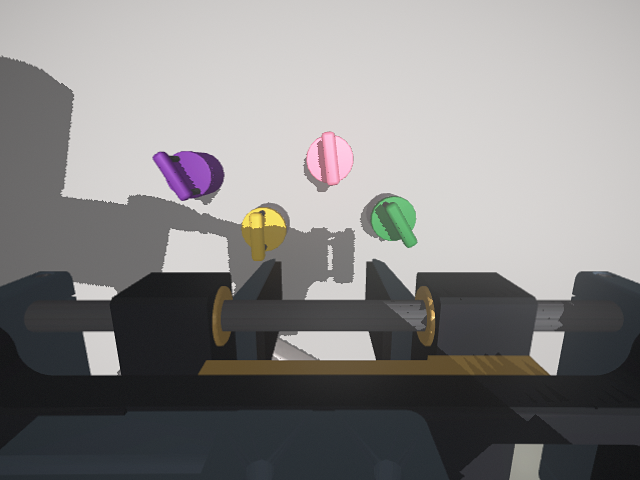

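View pics/n2.png

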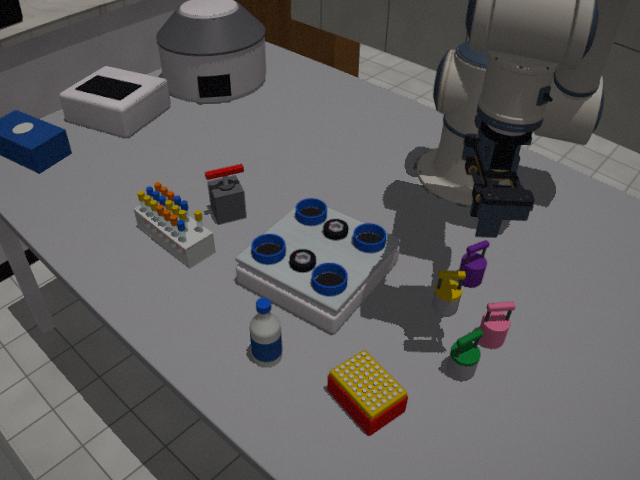

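View pics/n2c.png

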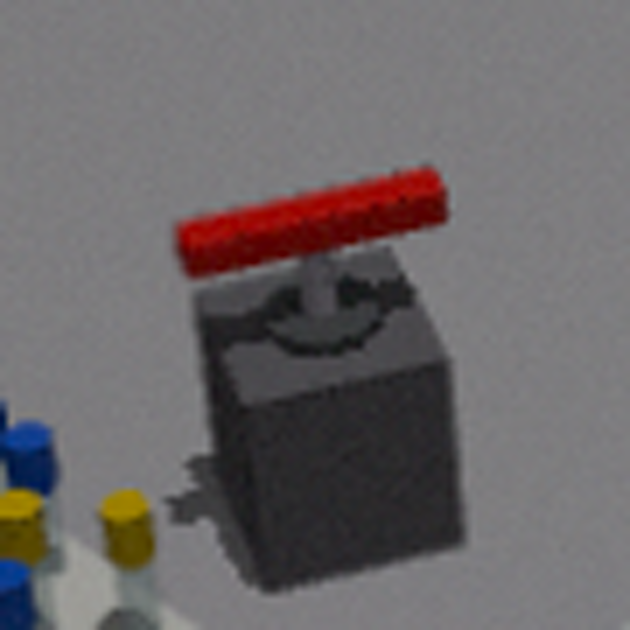

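Key is home on its collar. Now measure the yellow (264,230) and green (394,220) pots in the wrist view (pink (330,158) and purple (190,175) are decoys).

Run:
```python
from h import *
im=cv2.imread('pics/n1.png');crop(im,330,228,190,90,4.2,'n3.png')
```

```text
n3.png crop origin 235 183 scale 4.2
```

View pics/n3.png

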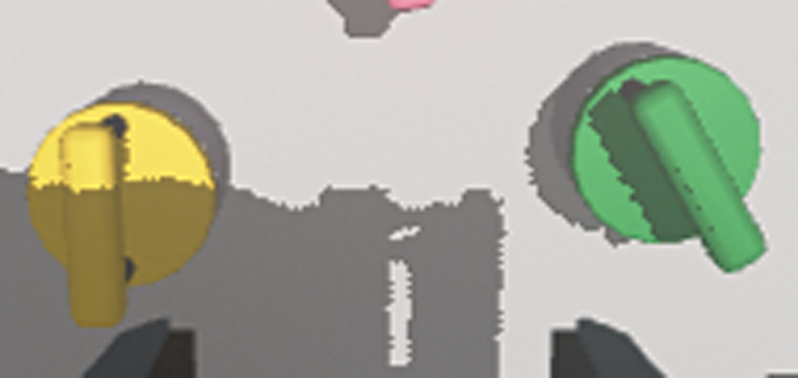

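Run:
```python
from h import *
p=cam('wrist');c=(p[0],p[1],np.load('n.npy'));o=np.array([235,183])-.4
for n,e,l in (('yellow',[[88,127],[97,322]],[122,193]),('green',[[657,95],[743,260]],[667,150])):
    b=unproj(c,np.array(e)/4.2+o,.100);d=b[1]-b[0];l=unproj(c,np.array([l])/4.2+o,.058)[0]
    print(n,b.mean(0).round(4),'len',np.linalg.norm(d),'ang',np.degrees(np.arctan2(d[1],d[0])),'lid',l.round(4))
print(ctrl.ik([.453,.221,.2],Rdown(45)),ctrl.ik([.467,.0298,.25],Rdown(45)),ctrl.ik([.5646,.332,.2],Rdown(75)))
```

```text
yellow [0.4514 0.2244 0.1   ] len 0.052076236966799964 ang -50.26479135127577 lid [0.4513 0.225  0.058 ]
green [0.5642 0.3354 0.1   ] len 0.04985277762104618 ang -20.357474983948965 lid [0.5639 0.3357 0.058 ]
[ 1.92149495e+01  1.80135210e+01  9.31421314e+01 -2.54444375e-14
  6.88443476e+01 -2.57850505e+01] [-3.66611625e+00  1.20198007e+01  9.32295161e+01 -2.54444375e-14
  7.47506832e+01 -4.86661163e+01] [ 2.52358047e+01  3.03270946e+01  7.18401526e+01 -2.54444375e-14
  7.78327528e+01 -4.97641953e+01]
```

```bash
cat > pick.py <<'E'
from h import *
def pick(x,y,a):
    ctrl.command_gripper(.42)
    ctrl.goto([x,y,.17],Rdown(a))
    print('down contact',ctrl.move_l([x,y,.077],vel=.08,contact_N=8))
    ctrl.command_gripper(0); w=ctrl.current_grip_width(); print('w',w)
    ctrl.move_l([x,y,.10],vel=.05); print(ctrl.current_contact_force().round(1))
    ctrl.move_l([x,y,.25],vel=.15); print(ctrl.current_contact_force().round(1),ctrl.current_grip_width(),ctrl.current_t())
E
python3 - <<'E'
from pick import *
pick(.4515,.223,42)
ctrl.goto([.4672,.029,.25],Rdown(42))
ctrl.move_l([.4672,.029,.195],vel=.08); ctrl.sleep(.2)
im=ctrl.read_camera('scene');cv2.imwrite('pics/o1.png',im);u=proj(cam('scene'),[.4672,.029,.13])[0];crop(im,*u,100,90,7,'o1c.png')
cv2.imwrite('pics/o2.png',ctrl.read_camera('wrist'));print(ctrl.current_tool_pos(),ctrl.current_grip_width())
E
```

```text
down contact False
w 0.14424301165413356
[-0.4 -0.6 -0.8]
[-1.  -0.2 -1.8] 0.14591349017566055 57.5417
o1c.png crop origin 321 176 scale 7
[0.46735048 0.02899825 0.19527813] 0.15248875476050816
```

View pics/o1c.png

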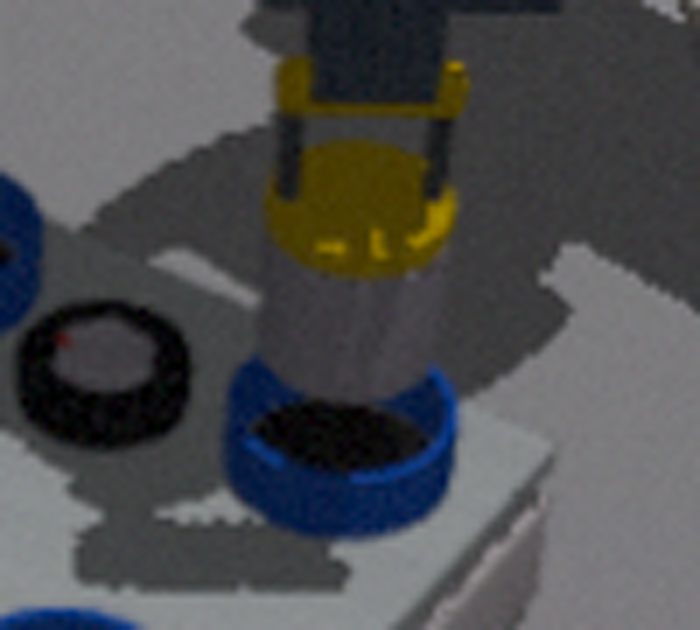

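View pics/o2.png

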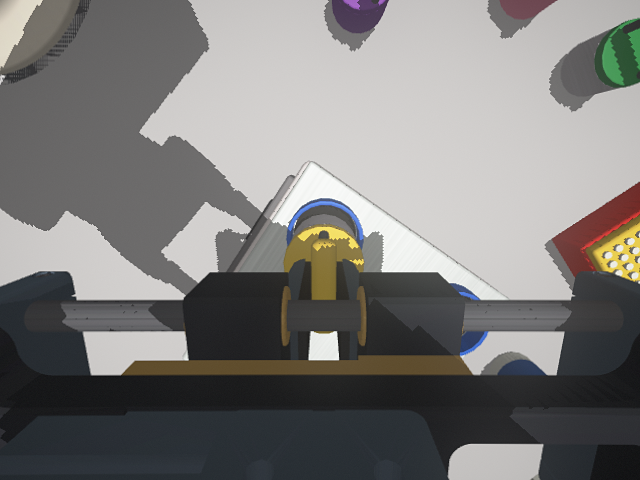

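```bash
cat > pov.py <<'E'
from h import *
def pov(im,cx,cy,out,px=None,py=None):
    c=cam('scene');t=ctrl.current_tool_pos()
    px=t[0] if px is None else px; py=t[1] if py is None else py
    u=proj(c,[cx,cy,.13])[0];o=(u-[50,45]).astype(int);k=7
    big=cv2.resize(im[o[1]:o[1]+90,o[0]:o[0]+100],None,fx=k,fy=k,interpolation=cv2.INTER_CUBIC)
    a=np.linspace(0,2*np.pi,60)
    def circ(x,y,r,z,col): cv2.polylines(big,[((proj(c,np.c_[x+r*np.cos(a),y+r*np.sin(a),0*a+z])-o+.5)*k).astype(int).reshape(-1,1,2)],True,col,1)
    circ(cx,cy,.035,.099,(0,255,0));circ(cx,cy,.035,.075,(0,255,0));circ(cx,cy,.031,.075,(0,255,0))
    z=t[2]-.077
    circ(px,py,.0275,z+.058,(0,255,255));circ(px,py,.0275,z,(0,255,255))
    cv2.imwrite('pics/'+out,big)
E
python3 - <<'E'
from pov import *
pov(cv2.imread('pics/o1.png'),.4672,.029,'o3.png')
E
```

```text
(no output)
```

View pics/o3.png

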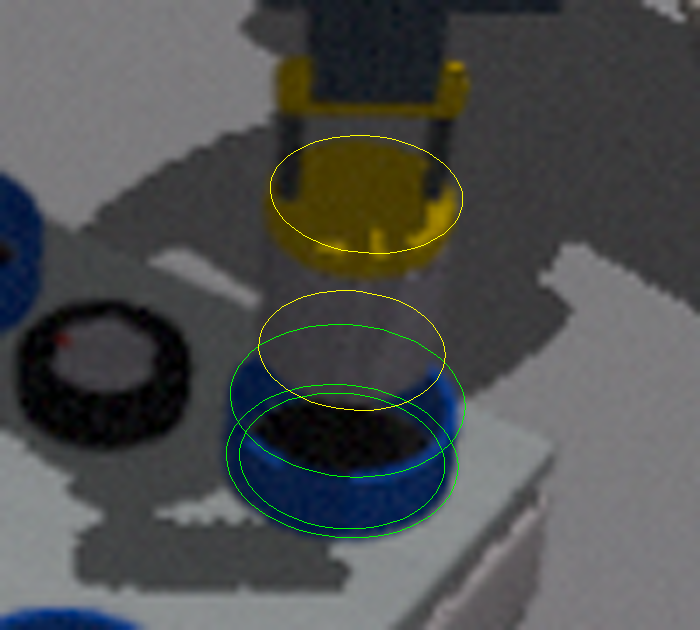

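Run:
```python
from pov import *
r=ctrl.move_l([.4672,.029,.150],vel=.03,contact_N=5)
p=ctrl.current_tool_pos();print(r,p,ctrl.current_contact_force().round(1),ctrl.current_grip_width())
if p[2]<.156:
    ctrl.command_gripper(.35);ctrl.sleep(.2)
    ctrl.move_l([.4672,.029,.25],vel=.1)
    ctrl.goto([.53,.30,.25],Rdown(72)); ctrl.sleep(.2)
im=ctrl.read_camera('scene');cv2.imwrite('pics/p1.png',im);u=proj(cam('scene'),[.4672,.029,.13])[0];crop(im,*u,100,90,7,'p1c.png')
np.save('n.npy',cam('wrist')[2]);cv2.imwrite('pics/p2.png',ctrl.read_camera('wrist'));print(ctrl.current_t())
```

```text
True [0.46719393 0.02904197 0.15209106] [-1.7  0.4  8.7] 0.1466223484004073
p1c.png crop origin 321 176 scale 7
63.9833
```

View pics/p1.png

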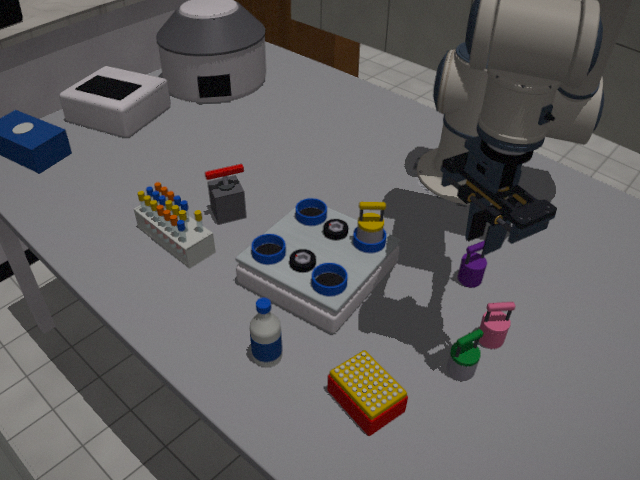

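View pics/p1c.png

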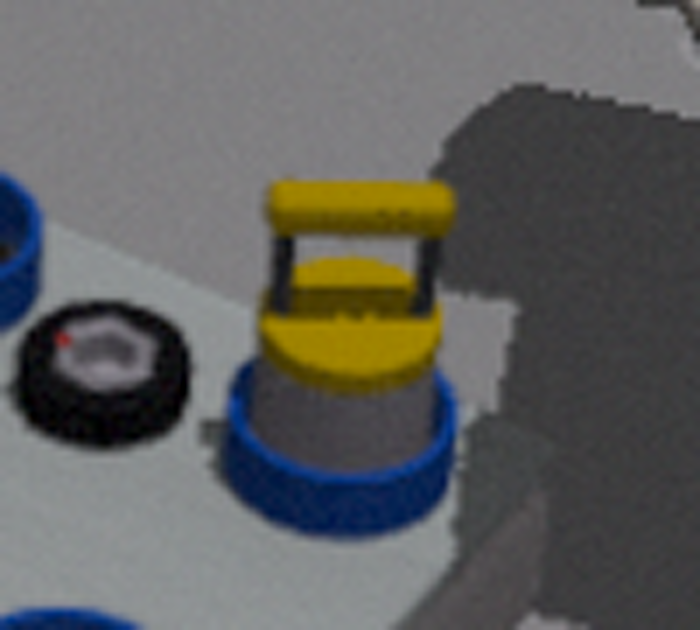

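View pics/p2.png

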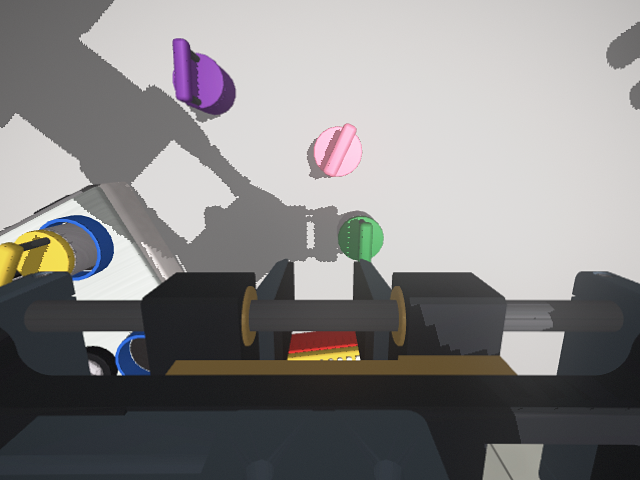

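Run:
```python
from pick import *
from pov import pov
p=cam('wrist');c=(p[0],p[1],np.load('n.npy'));print(unproj(c,[[361,238],[366,242]],[.058,.1]))
pick(.564,.3345,72)
x,y=.615,.0482
ctrl.goto([x,y,.25],Rdown(72))
ctrl.move_l([x,y,.195],vel=.08); ctrl.sleep(.2)
im=ctrl.read_camera('scene');cv2.imwrite('pics/q1.png',im);pov(im,x,y,'q2.png')
print(ctrl.current_t(),ctrl.current_grip_width())
```

```text
[[0.5635515  0.33584141 0.058     ]
 [0.5587644  0.33803399 0.1       ]]
down contact False
w 0.15062829287481852
[ 0.8  0.2 -1.3]
[-0.3 -0.4 -1.7] 0.1466653457457893 68.35
70.5583 0.14634993001080024
```

View pics/q2.png

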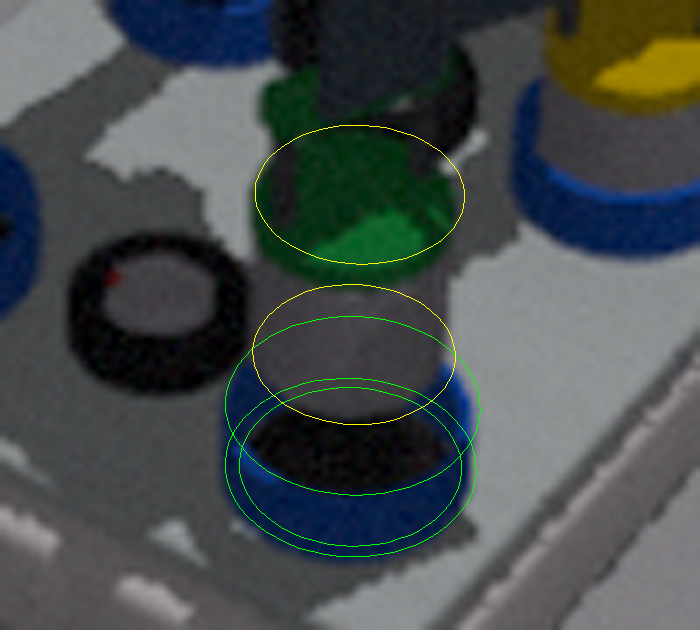

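Run:
```python
from pov import *
im=cv2.imread('pics/q1.png'); u=proj(cam('scene'),[.615,.0482,.11])[0]
crop(cv2.convertScaleAbs(im,alpha=2.0),*u,60,60,10,'q3.png')
cv2.imwrite('pics/q4.png',ctrl.read_camera('wrist'))
```

```text
q3.png crop origin 300 239 scale 10
```

View pics/q3.png

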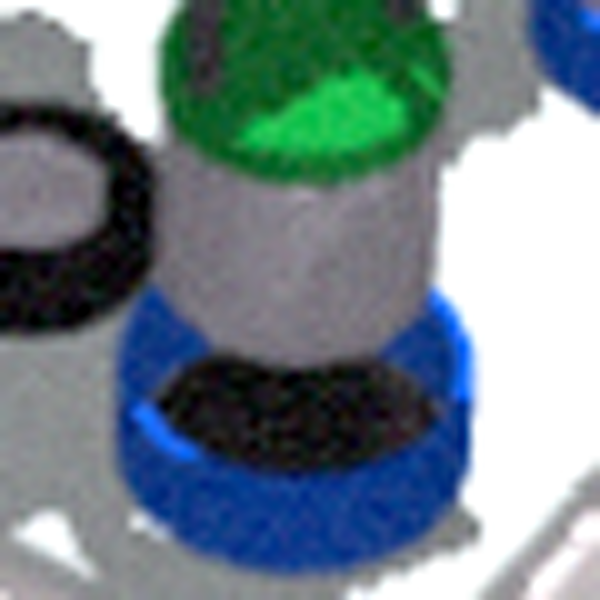

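View pics/q4.png

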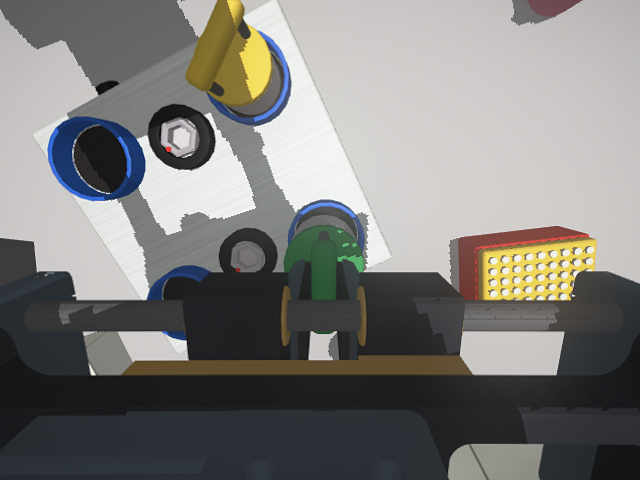

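Run:
```python
from pov import *
x,y=.615,.0482
r=ctrl.move_l([x,y,.150],vel=.025,contact_N=4)
p=ctrl.current_tool_pos();print(r,p,ctrl.current_contact_force().round(1),ctrl.current_wrist_torque().round(2),ctrl.current_grip_width(),ctrl.current_t())
im=ctrl.read_camera('scene');cv2.imwrite('pics/r1.png',im); u=proj(cam('scene'),[.615,.0482,.11])[0]
crop(cv2.convertScaleAbs(im,alpha=2.0),*u,60,60,10,'r3.png')
```

```text
True [0.615037   0.04832672 0.15208838] [-0.   0.1  7.6] [0.14 0.09 0.  ] 0.14883904731850367 72.1667
r3.png crop origin 300 239 scale 10
```

View pics/r3.png

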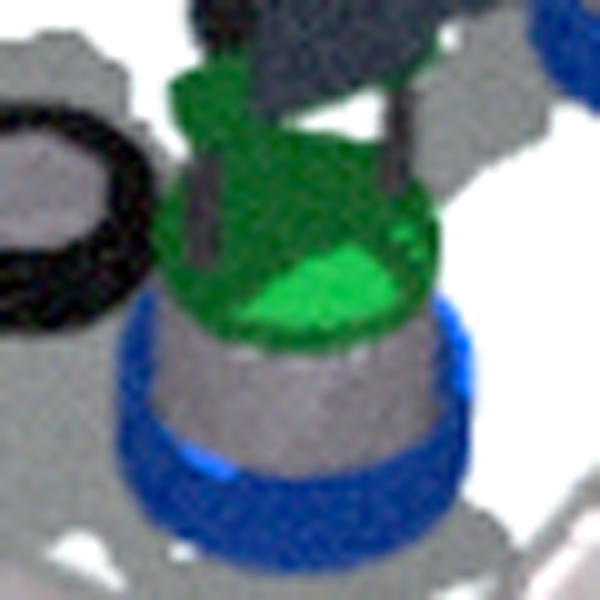

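On the floor (TCP z 0.1521, as with the first). Release, withdraw, final look.

Run:
```python
from h import *
x,y=.615,.0482
ctrl.command_gripper(.35);ctrl.sleep(.3)
ctrl.move_l([x,y,.27],vel=.1)
ctrl.goto([.35,.40,.3],Rdown(64)); ctrl.sleep(.5)
im=ctrl.read_camera('scene');cv2.imwrite('pics/t1.png',im);crop(im,325,245,180,130,4.4,'t1c.png')
im=ctrl.read_camera('top');cv2.imwrite('pics/t2.png',im);crop(im,325,262,150,140,4,'t2c.png');print(ctrl.current_t())
```

```text
t1c.png crop origin 235 180 scale 4.4
t2c.png crop origin 250 192 scale 4
76.5667
```

View pics/t1c.png

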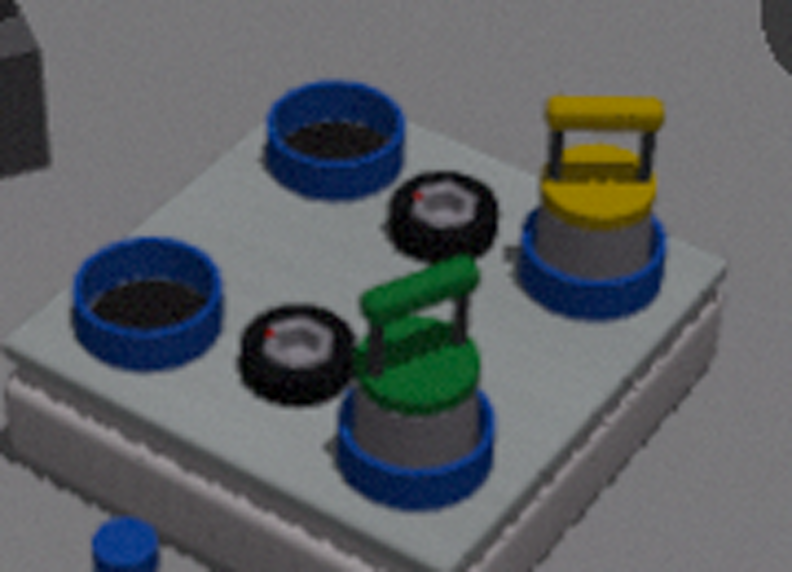

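View pics/t2.png

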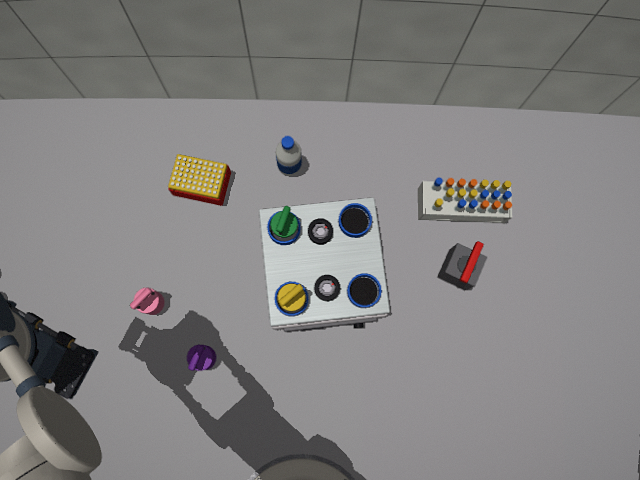

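View pics/t2c.png

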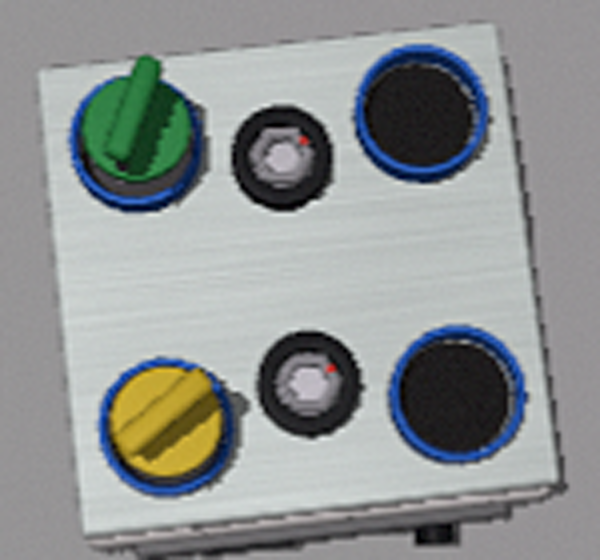

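Run:
```python
from h import *
for i,(x,y) in enumerate([(.4922,-.0418),(.6105,-.0265)]):
    ctrl.goto([x,y,.235],Rdown(67.3)); ctrl.sleep(.3)
    c=cam('wrist');im=ctrl.read_camera('wrist');np.save(f'v{i}.npy',c[2]);cv2.imwrite(f'pics/v{i}.png',im)
    u=proj(c,[x,y,.095])[0];crop(im,*u,52,44,14,f'v{i}c.png')
ctrl.goto([.35,.40,.3],Rdown(64))
print(ctrl.current_t())
```

```text
v0c.png crop origin 296 208 scale 14
v1c.png crop origin 297 208 scale 14
81.3583
```

View pics/v0c.png

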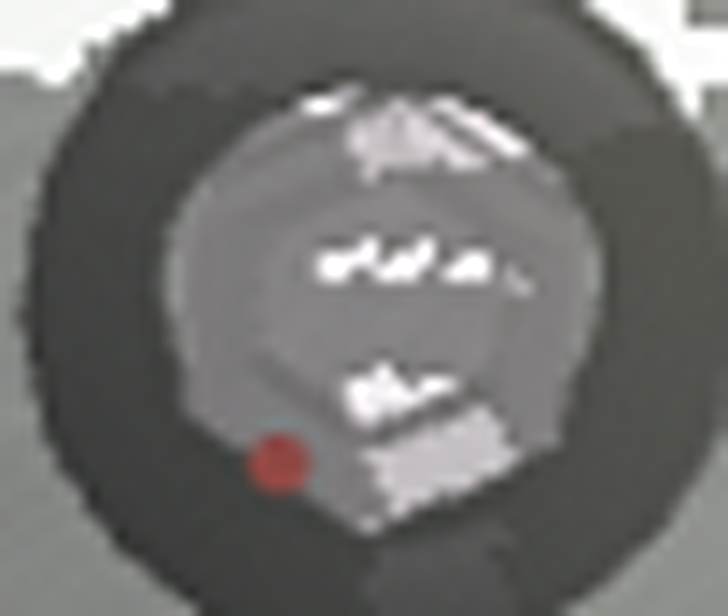

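View pics/v1c.png

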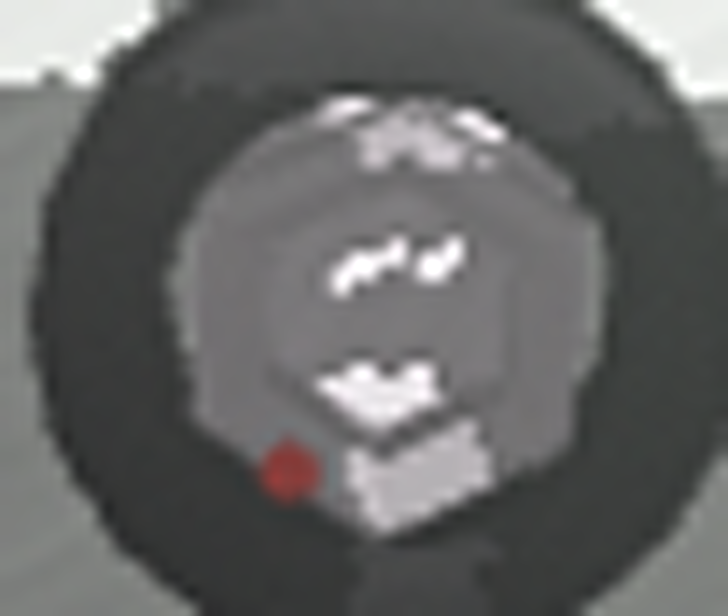

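Run:
```python
from h import *
p=cam('wrist')
def ang(a): return np.degrees(np.arctan2(a[1],a[0]))
for n,k,o,V,m,ct in (('s0',10,(283,224),[(213,345),(355,500),(545,465),(625,270)],(457,472),(420,290)),('s1',10,(283,226),[(232,355),(380,502),(578,465),(645,265)],(475,474),(438,292)),
  ('v0',14,(296,208),[(180,415),(368,535),(560,450)],(280,463),(383,310)),('v1',14,(297,208),[(192,415),(380,538),(572,455)],(290,472),(391,316))):
    c=(p[0],p[1],np.load(n+'.npy'));f=lambda q:unproj(c,np.array(q).reshape(-1,2)/k+np.array(o)-.45,.095)[:,:2]
    v=f(V);M=f(m)[0];C=f(ct)[0]
    e=[ang(v[i+1]-v[i])-90 for i in range(len(v)-1)]
    print(n,'mark',ang(M-C).round(1),'edge normals',np.round([(x-0)%60 for x in e],1))
```

```text
s0 mark -11.6 edge normals [48.1 48.3 46.4]
s1 mark -11.5 edge normals [50.9 48.5 50.3]
v0 mark -56.1 edge normals [4.  1.9]
v1 mark -55.1 edge normals [3.3 1.4]
```

Run:
```python
from h import *
c=cam('top');o=np.array([250,192])-.4
for n,l,r in (('green',(137,127),(137,143)),('yellow',(166,420),(167,427))):
    a=unproj(c,np.array([l])/4+o,.133)[0];b=unproj(c,np.array([r])/4+o,.099)[0];print(n,a.round(4),b.round(4),((a-b)[:2]*1e3).round(1))
print(ctrl.current_tool_pos(),ctrl.current_contact_force().round(1))
```

```text
green [0.6152 0.0476 0.133 ] [0.6147 0.0488 0.099 ] [ 0.5 -1.2]
yellow [0.4676 0.0289 0.133 ] [0.4677 0.0292 0.099 ] [-0.  -0.3]
[0.35064304 0.39955396 0.29983877] [ 0.9 -0.3 -0.4]
```

Run:
```python
from bench import ctrl
print(ctrl.sign_off())
```

```text
the job is handed in; nothing more can be done
None
```

I tightened both screws with the red key, put the key back in its stand, placed the yellow and green pots in two cups, and handed the job in at about 82 s. The pink and purple look-alikes were left alone.

**What went wrong and was mended:** On the first screw (nearer the control panel) I turned past its stop and the key jammed in the socket. Backing off then turned the screw back, and the gripper slid off the key. I gripped the key again, turned the screw back to its stop and freed the key. Only then did I do the second screw, which went in and stopped cleanly.

**Last checks:**
- **Screws:** In the wrist pictures both sockets end at nearly the same angle, about 1.12 and 1.13 rad, give or take a few hundredths. This counts the shaker's own direction as zero, which I assumed. The limit is 1.05, so the margin is small. On the second screw the torque also rose while its mark stayed still.
- **Key:** It stands upright in its stand, down to its collar.
- **Pots:** Both reached the cup floor at the expected height. In the top view they sit within about 1.5 mm of their cup centres.
- **Bystanders:** The tube rack, tip box and bottle look unmoved.
- **Not confirmed:** I could not read the screw angles or see whether the judged steps registered, including the step for the first screw.

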